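Check a clevis foot in the spring gauge

TASK

One of the black forked feet has toppled over on the bench: stand it upright, then set it on the plate of the bench gauge, squarely in front of the sprung plunger. Push it steadily along the plate, without ramming it, until the plunger is driven in and the foot meets both fixed stop pads, and finish while still holding it pressed there, upright and flat on the plate, so that the dial can be read. Leave everything else on the bench where it is.

Things in the scene. Friction and masses are not known exactly. Their poses are not given: they have to be found in the camera images.
- post_mid (a point): centre (half-way up) of the toppled black foot, 0.25 to 0.5 kg, 110 long; z runs from its wide foot to its forked top. Shank 34 x 34; lowest 10 a flange 56 wide in y, 34 in x, so both x faces are flat full-length; fork slot in the top 22 along y, 14 wide. It lies on its +x face, y level, this point 17 up. Either x face may meet the pads; grip it across y (34)
- gauge: bench gauge, fixed. Origin under the centre of its steel base plate, 150 (x) x 110 (y) x 10 thick, z up. A grey housing stands on it at x 23 to 68, 76 wide, up to z = 60, a dial on it up to z = 73; the plate's -x part is free. The plunger sticks out of the housing towards -x at y = 0: push the foot along +x
- stop_face (a point): point midway between the faces of the two stop pads: x = 10, y = 0, z = 40 of the gauge (30 above the plate), axes as the gauge. The pads are 12 wide each, centred at y = -18 and +18, z 25 to 55 of the gauge, facing -x
- stop_pads: the two fixed steel pads of the gauge, the hard stop (origin as the gauge's). They must never be hit with more than 60 N
- plunger (a joint): travel (m) along the gauge's +x of the sprung brass plunger, diameter 10, on the line through stop_face. 0: out, tip 14 mm in front of the pad faces. 0.014: tip level with the pad faces, so the foot meets the pads. Spring 3.6 N at first, 7.8 N at the stop; it shoves an unheld foot away. The dial's needle turns with it
- spare_post: bystander: another such foot, standing upright at the back, origin under it
- collar_a: bystander: dark steel collar, 34 across, 12 high
- collar_b: bystander: a second such collar
- screwdriver: bystander: screwdriver lying on the bench
- hammer: bystander: wooden-handled hammer lying at the right
- pin: bystander: headed steel pin, about 35 high, standing
- oil: bystander: small white plastic bottle, 48 across, 75 high, at the left
Not all that is in view belongs to the job. Leave any turquoise look-alike of the part that bears post_mid alone. There is more than one size of the gauge; the one meant has the size given above.

How it is judged (in metres and radians):
On the way, in this order (a step that is already met when the one before it is completed fails the run):
1. the toppled foot has been brought upright (angle between post_mid's own z axis and vertical below 0.12 rad), for 0.3 s.
2. the foot stands on the gauge plate, pressed against plunger and stop pads (value of joint plunger above 0.0125 m and contact force between post and stop_pads above 1 N and angle between post_mid's own z axis and vertical below 0.12 rad), for 0.3 s.
At the end, for the whole second after the job is handed in: For the last second the robot (over 2 N) holds the foot on the pads: plunger in 12.5 mm or more, over 1 N on the pads, foot upright within 0.12 rad, square within 0.07 rad, centred on the plunger within 10 mm, at most 6 mm above the plate, at rest (all of step 2 and (contact force between post and the fingers above 2 N or contact force between post and the arm above 2 N) and angle between the x axis of post_mid and the x axis of gauge, either way round below 0.07 rad and y of post_mid in the frame of gauge between -0.01 and 0.01 m and z of post_mid in the frame of gauge between 0.06 and 0.071 m and linear speed of post below 0.02 m/s); the arm keeps its last pose, push and grip.
It fails at once if the stop pads were rammed (more than 60 N) (contact force between post and stop_pads above 60 N).
It fails at once if a bystander was moved more than 30 mm (distance of any of spare_post, collar_a, collar_b, screwdriver, hammer, pin, oil from where it was at the start of the episode above 0.03 m).
It also fails if it takes over 72 s, if anything falls off the work surface, if the arm or the gripper's body presses on something with over 40 N, if the wrist force passes 120 N, or if a joint passes its speed limit or range.

ROBOT

A 7-joint arm with a two-finger parallel gripper is mounted at the origin on the work surface. World frame = base frame: x ahead of the robot, y to its left, z up, the work surface at z = 0. Lengths are in mm, angles in rad, forces in N, time in s.
With the tool pointing down it reaches from about 400 to 850 mm from the base axis. Payload 4.5 kg.
Tool frame: the origin (TCP) lies midway between the tips of the shut fingers; the grasp point (between the pads) lies 19 mm behind it; z points along the fingers, y is the direction in which the jaws open and shut (so a half turn about z gives the same grasp; the last joint's range is limited). The gripper opens to 88 mm and grips with 3 to 60 N. Pads are 18 mm wide; open, the fingers measure 123 mm over their backs; the gripper's body (75 mm by 187 mm) begins 45 mm behind the grasp point.
Start: joints at [-1.273, 0.689, -0.195, 1.565, 0.157, 0.902, -0.215], TCP at [162.948, 603.408, 238.743] pointing down, gripper open.
Joint ranges: [-3.01, 3.01], [-0.46, 2.08], [-1.47, 1.51], [0.13, 2.56], [-1, 4.14], [0.04, 2.09], [-2.66, 2.66]. Speed limits (rad/s): [2.57, 2.57, 3.14, 3.14, 3.14, 3.14, 3.14].

INTERFACE

Orientations are given as a rotation vector (axis times angle).
In Python, from rig import robot, vision, nets gives the robot as it stands.
- The arm moves only by the tool jog_arm, never from a script. Its argument "moves" is a list that holds one entry, the list of rows, each a list of 7 numbers: the shift along the tool's x, y, z in cm, then the turn, a rotation vector about the tool's x, y, z in rad, then the finger opening in cm, from 0 to 8.81. In form: [[[tx, ty, tz, ax, ay, az, grip], ...]]. A call has 1 to 5 rows; each row is the pose to reach, as a shift and turn from the pose commanded when the call began, along the tool's axes at that moment; what a row does not reach only later rows make up. A row lasts 1/8 s, in which the tool goes at most 62.5 mm and 10.7 degrees, less where a joint would pass 70% of its speed; a pose out of reach is approached as far as the arm can. A call with a gripper value outside its range is refused whole. The fingers move at their own pace and stop on an object; "squeeze" is the grip in N (left out, the last holds). Time passes only in rows, so rows that repeat a pose let the fingers close. It gives the time, the measured TCP pose, the force and the opening at its end, in the units of the state.
- robot.read_state(): the state, without advancing time (a new reading comes with each control period).
- vision.capture(name): name is "scene" or "top" or "wrist"; returns a dict with "frame" (480x640x3 uint8, blue, green, red), "vfov" (degrees; the focal length in pixels is half the picture's height over the tangent of half this angle, whatever the lens; pixels are square), "cx", "cy" (the principal point, pixels), "xyz" and "orientation" of the camera in the world. Camera axes: x right, y up, looking along -z (the intrinsics and any distortion apply to the point x, -y, -z); pixel columns grow to the right and rows downward; lengths in mm; the calibration is good to about 2 mm. The wrist camera is an equidistant fisheye: a pixel r from the principal point sees the ray r / f radians off the axis. A picture is of the moment at which its call begins. There is no depth.
- robot.close_job(): hands the job in, once; it reports no verdict.
Trained networks look in a picture, given as the dict that the camera call returned (one of the last four; its "shot" number tells which), for a name from the list of things; names that differ only in an ending like _2 or _b are one class to them, and where a whole thing is asked for, a point or a joint stands for the part that bears it (a point fixed in the world has none). Each returns a list of dicts, best first, with "p" (0 to 1); they miss things now and then, are a little off and sometimes report something else, mostly with a low value. They report only what shows in the picture. A call takes as long as a camera call. They do not tell look-alikes from the thing itself.
- nets.spot_in(picture, label): "xyz" ([x, y, z] in mm, in the coordinates of the camera as it stood for that picture, good to about 4 mm: the middle of the surface that is visible of it).
- nets.mark_of(picture, label): "xyz" ([x, y, z] in mm, in the coordinates of the camera as it stood for that picture, good to about 4 mm: a listed point, or the origin of a listed thing).
The state is a dict: "time_s": time; "q": joint angles; "qvel": joint speeds; "tau": joint torques, N m; "tcp_pos": TCP position; "tool_rot": TCP orientation; "force": force on the tool from outside, world axes, zero at the start; "torque": the same for the moment, N m; "gripper_width": finger opening in mm.
Only numpy, scipy, OpenCV 4.12 (cv2) and the standard library are available. Lean on these libraries where they do the work, as an engineer would, in place of code of your own. Each camera call takes 0.05 s, during which the arm holds its last target.

## Working session

There is one attempt and no reset: what is moved stays moved. The work goes in short steps, Python scripts to look and compute and a tool call to move; the robot and the scene stay as the last step left them, time stands still between calls to the robot, and variables do not carry over. Pictures are saved under pics/ and viewed, and the job is handed in when it is done.

Besides the shell and the picture viewer there is one more tool, called after "Request:" by a JSON object that holds its "op" and its "data", one argument or row to a line. jog_arm: Moves the arm, as the interface text tells. Its arguments: {"type":"object","properties":{"moves":{"type":"array"},"squeeze":{"type":"number"}},"required":["moves"]}

```bash
ls; mkdir -p pics; cat > h.py <<'E'
import numpy as np, cv2
from scipy.spatial.transform import Rotation as R
from rig import robot, vision, nets
def K(c):
    h=c["frame"].shape[0]; return h/2/np.tan(np.radians(c["vfov"])/2)
def Rm(c):
    o=np.array(c["orientation"],float)
    return R.from_rotvec(o).as_matrix() if o.shape==(3,) else (o if o.shape==(3,3) else R.from_quat(o).as_matrix())
def w(c,p): return Rm(c)@np.array(p)+np.array(c["xyz"])
def proj(c,P):
    q=Rm(c).T@(np.array(P,float)-np.array(c["xyz"])); f=K(c)
    return np.array([c["cx"]+f*q[0]/-q[2], c["cy"]-f*q[1]/-q[2]])
def ray(c,u,v,z):
    f=K(c); d=Rm(c)@np.array([(u-c["cx"])/f,-(v-c["cy"])/f,-1]); o=np.array(c["xyz"]); return o+d*(z-o[2])/d[2]
E
python3 - <<'E'
from h import *
np.set_printoptions(precision=1,suppress=True)
for n in ["top","scene"]:
    c=vision.capture(n); cv2.imwrite(f"pics/{n}0.png",c["frame"])
    print(n,c["vfov"],c["cx"],c["cy"],c["xyz"],c["orientation"],[k for k in c])
    for l in ["post_mid","gauge","stop_face","spare_post"]:
        for f in (nets.mark_of,):
            for d in f(c,l)[:4]:
                P=w(c,d["xyz"]); print(l,f.__name__,round(d["p"],2),P,proj(c,P), {k:v for k,v in d.items() if k not in("p","xyz")})
print(robot.read_state())
E
```

```text
pics
top 46.2795695491866 322.5250284834034 233.28092289442117 [ 454.5   21.3 1373.1] [ 0.  -0.  -1.5] ['frame', 'vfov', 'cx', 'cy', 'xyz', 'orientation', 'shot']
post_mid call 0.82 [ 617.4 -202.6   15.7] [410.3 198.3] {}
post_mid call 0.74 [ 433.1 -290.9   18.9] [445.8 275.1] {}
post_mid call 0.58 [ 480.6 -102.1   17.7] [368.  253.5] {}
gauge call 0.87 [511.1 165.4   2.8] [258.1 238.3] {}
gauge call 0.7 [274.5 226.2   1.5] [230.  335.4] {}
stop_face call 0.9 [521.4 165.8  38.4] [256.5 233.3] {}
stop_face call 0.82 [286.9 226.3  56.5] [226.5 333.1] {}
spare_post call 0.83 [780.  -24.2  -0.1] [338.3 131.7] {}
scene 44.15444599903254 304.9543419564634 242.7129318897585 [ 923.1  534.4 1121.3] [0.2 0.7 2.4] ['frame', 'vfov', 'cx', 'cy', 'xyz', 'orientation', 'shot']
post_mid call 0.81 [ 614.2 -203.3   23.9] [228.  197.6] {}
post_mid call 0.81 [ 427.7 -289.7   20.4] [275.  138.4] {}
post_mid call 0.74 [478.5 -99.1  19.5] [303.3 201. ] {}
gauge call 0.86 [266.5 224.9   3.1] [469.4 258.8] {}
gauge call 0.73 [509.5 163.9   0.5] [363.8 297.2] {}
gauge call 0.43 [322.8 419.1  -1.3] [515.6 342.5] {}
stop_face call 0.92 [286.1 225.3  58.6] [468.9 250.5] {}
stop_face call 0.65 [518.5 167.8  44.7] [363.4 291.4] {}
stop_face call 0.52 [481.1  14.2  -0.6] [331.9 241. ] {}
spare_post call 0.74 [775.4 -25.4   1.1] [208. 297.] {}
spare_post call 0.54 [368.1 -13.3   0.5] [364.3 207.9] {}
{'time_s': 0.5, 'q': array([-1.3,  0.7, -0.2,  1.6,  0.2,  0.9, -0.2]), 'qvel': array([ 0., -0., -0., -0., -0., -0., -0.]), 'tau': array([  0. , -52.7,  -1.3, -15.4,  -0.1,   0. ,   0. ]), 'tcp_pos': array([162.9, 603.4, 238.7]), 'tool_rot': array([-0.4, -3.1,  0. ]), 'force': array([-0.1,  0. , -0.1]), 'torque': array([0.1, 0. , 0. ]), 'gripper_width': 88.01029653785554}
```

View pics/top0.png

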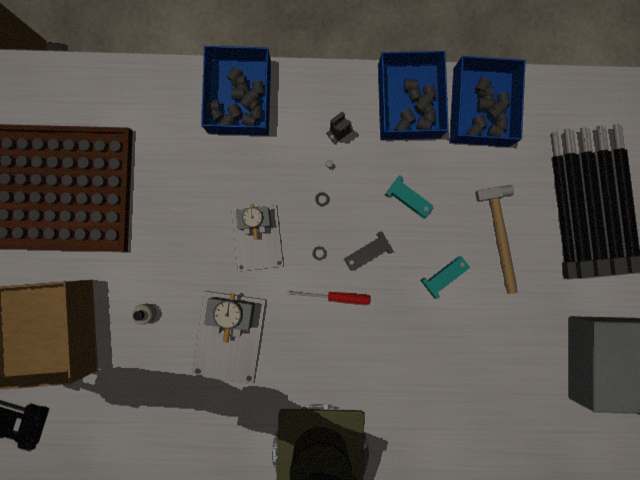

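View pics/scene0.png

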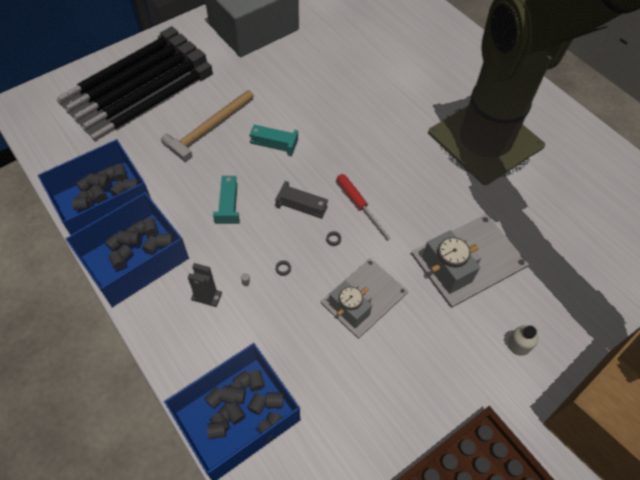

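The scene has three feet-like pieces lying flat: a black one at top (368,252), and turquoise ones at (410,198) and (446,275). A black foot stands at (340,128), which is the spare. There are two gauges. The one at (258,238) is about 63x45 px, or 150x110 mm, so it fits the description; the one at (230,338) is larger. I choose the black foot at (368,252) and the small gauge.

```bash
python3 - <<'E'
from h import *
np.set_printoptions(precision=3,suppress=True)
c=vision.capture("top"); f=c["frame"]; np.save("pics/top.npy",f)
import pickle; pickle.dump(c,open("top.pkl","wb"))
a=cv2.resize(f[195:280,225:290],None,fx=6,fy=6,interpolation=cv2.INTER_CUBIC)
b=cv2.resize(f[225:280,335:402],None,fx=6,fy=6,interpolation=cv2.INTER_CUBIC)
H=max(a.shape[0],b.shape[0]); o=np.zeros((H,a.shape[1]+b.shape[1],3),np.uint8); o[:a.shape[0],:a.shape[1]]=a;o[:b.shape[0],a.shape[1]:]=b
cv2.imwrite("pics/crop1.png",cv2.convertScaleAbs(o,alpha=1.5))
g=cv2.cvtColor(f,cv2.COLOR_BGR2GRAY)
m=(g<90).astype(np.uint8); m2=np.zeros_like(m); m2[228:275,338:400]=m[228:275,338:400]
n,l,s,ce=cv2.connectedComponentsWithStats(m2); i=1+np.argmax(s[1:,4]); print(s[i],ce[i])
cn=max(cv2.findContours((l==i).astype(np.uint8),0,1)[0],key=cv2.contourArea); print(cv2.minAreaRect(cn))
ys,xs=np.where(l==i); P=np.array([ray(c,x,y,34)[:2] for x,y in zip(xs,ys)]); mu=P.mean(0); ev,V=np.linalg.eigh(np.cov((P-mu).T)); print(mu,V[:,1],np.degrees(np.arctan2(V[1,1],V[0,1])))
print(cv2.minAreaRect(P.astype(np.float32)))
s=robot.read_state(); print(R.from_rotvec(s["tool_rot"]).as_matrix(), s["q"])
E
```

```text
[344 231  51  40 818] [368.741 252.087]
((366.8000183105469, 251.6000213623047), (25.043960571289062, 48.299068450927734), 63.43495178222656)
[ 483.631 -102.421] [-0.537  0.843] 122.51023971932592
((484.6506652832031, -97.76205444335938), (59.72393798828125, 115.3850326538086), 27.964441299438477)
[[-0.965  0.261  0.   ]
 [ 0.261  0.965  0.   ]
 [-0.     0.    -1.   ]] [-1.273  0.689 -0.195  1.565  0.157  0.902 -0.215]
```

View pics/crop1.png

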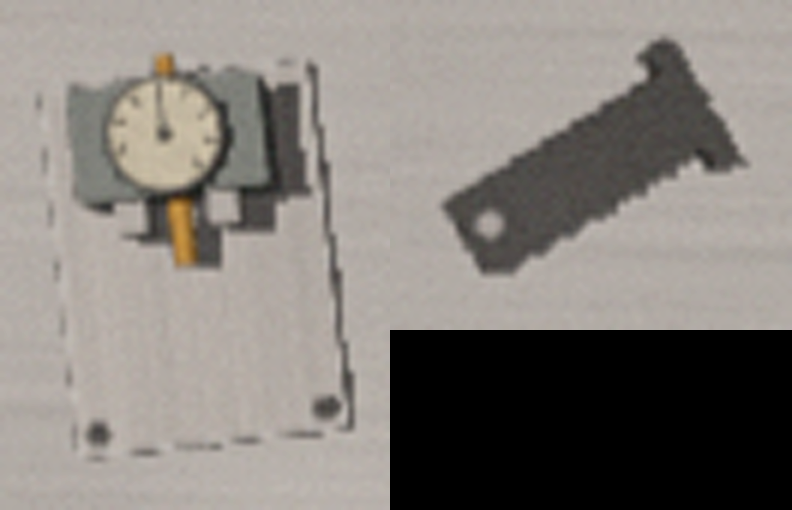

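```bash
python3 - <<'E'
from h import *
import pickle
np.set_printoptions(precision=2,suppress=True)
c=pickle.load(open("top.pkl","rb"))
cr=lambda x,y,z:ray(c,x/6+225-.42,y/6+195-.42,z)
BL,BR,TR,TL=cr(80,457,10),cr(350,428,10),cr(313,62,10),cr(38,88,10)
for p in (BL,BR,TR,TL): print(p)
for a,b in((BR,TR),(BL,TL),(BR,BL),(TR,TL)): d=(b-a)[:2]; print(np.linalg.norm(d),np.degrees(np.arctan2(d[1],d[0])))
print((BL+TR)/2,(BR+TL)/2, np.array(c["orientation"]))
print("plunger",cr(181,200,40),cr(183,262,40),cr(163,58,40))
# post
cp=lambda x,y,z:ray(c,(x-390)/6+335-.42,y/6+225-.42,z)
for q in((443,208),(490,273),(672,40),(745,163)): print(cp(*q,34))
s=vision.capture("scene"); f=s["frame"]; import pickle; pickle.dump(s,open("scene.pkl","wb"))
a=cv2.resize(f[250:345,310:415],None,fx=6,fy=6,interpolation=cv2.INTER_CUBIC); cv2.imwrite("pics/crop2.png",cv2.convertScaleAbs(a,alpha=1.5))
for l in ["gauge","stop_face"]:
  for d in nets.mark_of(c,l)[:2]: print(l,w(c,d["xyz"]))
  for d in nets.mark_of(s,l)[:2]: print(l,w(s,d["xyz"]))
E
```

```text
[431.11 211.03  10.  ]
[445.46 102.65  10.  ]
[593.33 121.89  10.  ]
[579.86 232.92  10.  ]
149.10746270134393 7.412382985910022
150.35651579075687 8.369711719662345
109.32820025263216 97.54668135046857
111.84424270944507 96.91453800075332
[512.22 166.46  10.  ] [512.66 167.78  10.  ] [ 0.03 -0.05 -1.55]
plunger [534.08 170.27  40.  ] [509.55 168.72  40.  ] [590.32 179.17  40.  ]
[465.05 -42.36  34.  ]
[439.75 -61.6   34.  ]
[ 534.18 -132.1    34.  ]
[ 485.92 -162.11   34.  ]
gauge [270.82 230.79   4.58]
gauge [508.41 166.85   3.39]
gauge [506.34 164.38  -2.51]
gauge [266.27 225.84   3.37]
stop_face [523.85 167.41  38.76]
stop_face [286.52 225.31  54.94]
stop_face [518.81 168.86  43.48]
stop_face [283.3  222.77  57.66]
```

View pics/crop2.png

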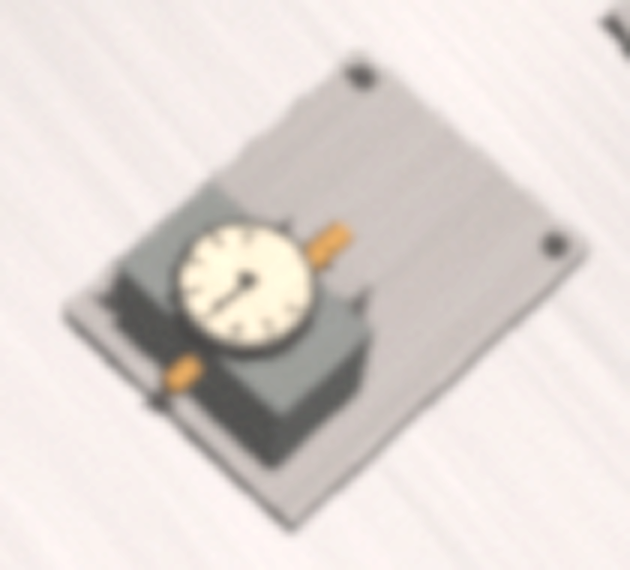

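```bash
python3 - <<'E'
import numpy as np
np.set_printoptions(precision=3,suppress=True)
q=[-1.273,0.689,-0.195,1.565,0.157,0.902,-0.215]
def mdh(al,a,d,t):
    ca,sa,ct,st=np.cos(al),np.sin(al),np.cos(t),np.sin(t)
    return np.array([[ct,-st,0,a],[st*ca,ct*ca,-sa,-d*sa],[st*sa,ct*sa,ca,d*ca],[0,0,0,1]])
h=np.pi/2
P=[(0,0,267),(-h,0,0),(h,0,293),(h,52.5,0),(h,77.5,342.5),(h,0,0),(-h,76,97)]
T=np.eye(4)
for (al,a,d),t in zip(P,q): T=T@mdh(al,a,d,t)
print(T, np.hypot(*T[:2,3]))
E
```

```text
[[   0.259   -0.966   -0.002   86.755]
 [  -0.966   -0.259    0.01  -607.638]
 [  -0.011   -0.001   -1.     207.018]
 [   0.       0.       0.       1.   ]] 613.799645537249
```

```bash
cat >> h.py <<'E'
def orient(tilt_deg, jaw_az, lean_az):
    """tool y horizontal at jaw_az; tool z = down tilted by tilt toward lean_az"""
    t=np.radians(tilt_deg); a=np.radians(lean_az); j=np.radians(jaw_az)
    z=np.array([np.sin(t)*np.cos(a),np.sin(t)*np.sin(a),-np.cos(t)]); y=np.array([np.cos(j),np.sin(j),0])
    x=np.cross(y,z); return np.column_stack([x,y,z])
def go(tcp,Rt):
    s=robot.read_state(); R0=R.from_rotvec(s["tool_rot"]).as_matrix()
    d=R0.T@(np.array(tcp)-s["tcp_pos"])/10; v=R.from_matrix(R0.T@Rt).as_rotvec()
    print("shift cm",np.round(d,2),"rot",np.round(v,3),"n rows",np.ceil(max(np.linalg.norm(d)/6.25,np.degrees(np.linalg.norm(v))/10.7)), "t",s["time_s"])
E
python3 - <<'E'
from h import *
go([480,230,240],orient(0,0,0))
E
```

```text
shift cm [-40.34 -27.78  -0.13] rot [ 0.    -0.     1.307] n rows 8.0 t 0.8
```

Request:
{"op": "jog_arm", "data": {
  "moves": [
    [[-40.3, -27.8, 0, 0, 0, 1.307, 8.8], [-40.3, -27.8, 0, 0, 0, 1.307, 8.8], [-40.3, -27.8, 0, 0, 0, 1.307, 8.8], [-40.3, -27.8, 0, 0, 0, 1.307, 8.8], [-40.3, -27.8, 0, 0, 0, 1.307, 8.8]]
  ]
}}

```text
time_s: 1.42
tcp_pos: [366.3, 363.7, 239.1]
tool_rot: [1.783, 2.586, 0.002]
force: [0.7, 0.9, 0.7]
gripper_width: 88.1
```

```bash
python3 - <<'E'
from h import *
print(robot.read_state()["q"])
go([460,200,220],orient(30,-60,30))
go([460,160,160],orient(65,-82.4,7.6))
E
```

```text
[-0.8962084   0.54492769  0.03948375  1.89908244 -0.03198671  0.69701685
 -0.47427601]
shift cm [-18.63   2.94   1.9 ] rot [-0.368  0.432  1.376] n rows 8.0 t 1.425
shift cm [-22.37   1.51   7.89] rot [-1.008  0.797  1.582] n rows 11.0 t 1.425
```

```bash
cat > fk.py <<'E'
import numpy as np
def mdh(al,a,d,t):
    ca,sa,ct,st=np.cos(al),np.sin(al),np.cos(t),np.sin(t)
    return np.array([[ct,-st,0,a],[st*ca,ct*ca,-sa,-d*sa],[st*sa,ct*sa,ca,d*ca],[0,0,0,1]])
h=np.pi/2
def fk(q):
    P=[(0,0,267),(-h,0,0),(h,0,293),(h,52.5,0),(h,77.5,342.5),(h,0,0),(-h,76,97)]
    T=np.eye(4)
    for (al,a,d),t in zip(P,q): T=T@mdh(al,a,d,t)
    return T
E
python3 - <<'E'
from fk import *
from h import *
np.set_printoptions(precision=3,suppress=True)
s=robot.read_state(); T=fk(s["q"]); print(T,np.hypot(*T[:2,3]),np.hypot(*s["tcp_pos"][:2]),R.from_rotvec(s["tool_rot"]).as_matrix(),s["tcp_pos"])
print(s['q'])
E
```

```text
[[   0.811   -0.432    0.394  430.996]
 [  -0.228   -0.854   -0.467 -509.44 ]
 [   0.539    0.289   -0.791  462.232]
 [   0.       0.       0.       1.   ]] 667.2982797929378 516.1393654708135 [[-0.356  0.935  0.001]
 [ 0.935  0.356  0.001]
 [ 0.001  0.001 -1.   ]] [366.263 363.664 239.071]
[-0.896  0.545  0.039  1.899 -0.032  0.697 -0.474]
```

```bash
python3 - <<'E'
from h import *
import itertools
A=[([-1.273,0.689,-0.195,1.565,0.157,0.902,-0.215],R.from_matrix([[-0.965,0.261,0],[0.261,0.965,0],[0,0,-1]]))]
s=robot.read_state(); A.append((s["q"],R.from_rotvec(s["tool_rot"])))
ax="zyzyzyz"
res=[]
for sg in itertools.product([1,-1],repeat=7):
    F=[]
    for q,Rt in A:
        M=R.identity()
        for a,g,v in zip(ax,sg,q): M=M*R.from_euler(a,g*v)
        F.append((M,Rt))
    # base offset R_b = free z, tool offset R_t: Rt = Rz(b) M Rz(t) (maybe)
    for b in np.arange(0,6.28,np.pi/2):
      for t in np.arange(0,6.28,np.pi/2):
        e=sum((R.from_euler('z',b)*M*R.from_euler('z',t)*Rt.inv()).magnitude() for M,Rt in F)
        res.append((e,sg,b,t))
res.sort(key=lambda r:r[0])
for r in res[:6]: print(r)
E
```

```text
(0.0011718294249917478, (-1, -1, -1, -1, -1, -1, -1), np.float64(3.141592653589793), np.float64(4.71238898038469))
(0.001171829424991838, (-1, 1, -1, 1, -1, 1, -1), np.float64(0.0), np.float64(1.5707963267948966))
(0.0028191534707693515, (-1, -1, -1, -1, -1, -1, -1), np.float64(4.71238898038469), np.float64(0.0))
(0.0028191534707693853, (-1, 1, -1, 1, -1, 1, -1), np.float64(1.5707963267948966), np.float64(3.141592653589793))
(0.0028191534707694326, (-1, 1, -1, 1, -1, 1, -1), np.float64(4.71238898038469), np.float64(0.0))
(0.0028191534707694664, (-1, -1, -1, -1, -1, -1, -1), np.float64(1.5707963267948966), np.float64(3.141592653589793))
```

```bash
cat > kin.py <<'E'
import numpy as np
from scipy.spatial.transform import Rotation as R
from scipy.optimize import least_squares
SG=[-1,1,-1,1,-1,1,-1]; AX="zyzyzyz"
def frames(q):
    M=R.identity(); o=[]
    for a,g,v in zip(AX,SG,q): M=M*R.from_euler(a,g*v); o.append(M.as_matrix())
    return o
LO=np.array([-3.01,-.46,-1.47,.13,-1,.04,-2.66]); HI=np.array([3.01,2.08,1.51,2.56,4.14,2.09,2.66])
TF=R.from_euler('z',np.pi/2).as_matrix()
E
python3 - <<'E'
from kin import *
from h import robot
s=robot.read_state()
A=[([-1.273,0.689,-0.195,1.565,0.157,0.902,-0.215],[162.948,603.408,238.743]),(s["q"],s["tcp_pos"])]
for cols in ("dddd","with a4"):
    Ms=[];bs=[]
    for q,p in A:
        F=frames(q); z=lambda i:F[i][:,2]; x=lambda i:F[i][:,0]
        c=[np.array([0,0,1.]),z(1),z(3),z(5)]
        if cols!="dddd": c+= [x(1)]
        Ms.append(np.column_stack(c)); bs.append(p)
    M=np.vstack(Ms);b=np.concatenate(bs); sol=np.linalg.lstsq(M,b,rcond=None); print(cols,sol[0],M@sol[0]-b,sol[3])
E
```

```text
dddd [-68703.66006543    638.66540745    384.51084888 -68689.36386194] [ -3.59129046  14.09220731   1.7911211  -42.54575091  14.89163512
  -1.7911211 ] [2.50881089e+00 1.29928555e+00 1.33134715e-01 3.45921707e-04]
with a4 [-108468.76258414     360.99591735     464.57904935 -108840.34396499
     181.09649878] [  3.63249976  -0.4657508    8.5998813  -29.57210103  24.44488895
  -8.5998813 ] [2.68024147e+00 1.66144568e+00 2.23910972e-01 7.59454703e-02
 2.71788596e-04]
```

```bash
python3 - <<'E'
from h import *
Rg=orient(25,31.6,301.6); g=np.array([489,-113,24.]); t=g+19*Rg[:,2]; print(t, t-120*Rg[:,2])
go(t-120*Rg[:,2]+[0,0,20],Rg)
go([520,120,240],Rg)
E
```

```text
[ 493.20747424 -119.83915177    6.78015205] [466.63395271 -76.64450901 115.53708649]
shift cm [-44.73  -6.29  10.32] rot [-0.04  -0.436 -0.185] n rows 8.0 t 1.425
shift cm [-28.24   5.7   -0.1 ] rot [-0.04  -0.436 -0.185] n rows 5.0 t 1.425
```

Request:
{"op": "jog_arm", "data": {
  "moves": [
    [[-28.2, 5.7, 0, -0.04, -0.436, -0.185, 8.8], [-28.2, 5.7, 0, -0.04, -0.436, -0.185, 8.8], [-28.2, 5.7, 0, -0.04, -0.436, -0.185, 8.8], [-44.7, -6.3, 10.3, -0.04, -0.436, -0.185, 8.8], [-44.7, -6.3, 10.3, -0.04, -0.436, -0.185, 8.8]]
  ]
}}

```text
time_s: 2.05
tcp_pos: [467.2, 89.0, 195.5]
tool_rot: [1.331, 2.4, -0.294]
force: [1.2, -2.0, 0.4]
gripper_width: 88.3
```

```bash
python3 - <<'E'
from h import *
np.set_printoptions(precision=4,suppress=True)
s=robot.read_state(); print(s["q"],s["tcp_pos"])
Rg=orient(25,31.6,301.6); g=np.array([489,-113,24.]); t=g+19*Rg[:,2]
go(t-120*Rg[:,2]+[0,0,20],Rg)
E
```

```text
[-0.8376  0.6402  0.4062  2.1866  0.5518  0.3836 -0.4662] [467.2398  88.983  195.5392]
shift cm [-10.17  -8.84  11.35] rot [0.004 0.    0.006] n rows 3.0 t 2.05
```

Request:
{"op": "jog_arm", "data": {
  "moves": [
    [[-10.2, -8.8, 11.3, 0, 0, 0, 8.8], [-10.2, -8.8, 11.3, 0, 0, 0, 8.8], [-10.2, -8.8, 11.3, 0, 0, 0, 8.8], [-10.2, -8.8, 11.3, 0, 0, 0, 8.8], [-10.2, -8.8, 11.3, 0, 0, 0, 8.8]]
  ]
}}

```text
time_s: 2.68
tcp_pos: [463.1, -69.6, 141.3]
tool_rot: [1.335, 2.4, -0.331]
force: [-0.1, 0.1, -0.9]
gripper_width: 88.0
```

```bash
python3 - <<'E'
from h import *
np.set_printoptions(precision=4,suppress=True)
c=vision.capture("wrist"); cv2.imwrite("pics/w1.png",cv2.convertScaleAbs(c["frame"],alpha=1.4))
s=robot.read_state(); print(s["q"],s["tcp_pos"],s["tool_rot"])
print(c["vfov"],c["cx"],c["cy"],c["xyz"],c["orientation"])
for d in nets.mark_of(c,"post_mid")[:3]: print(d["p"],w(c,d["xyz"]))
Rg=orient(25,31.6,301.6); g=np.array([489,-113,24.]); t=g+19*Rg[:,2]
go(t-120*Rg[:,2]+[0,0,20],Rg); go(t,Rg)
E
```

```text
[-0.4139  0.7255  0.2794  2.3547  1.7683  0.2486 -1.4189] [462.8992 -72.3223 141.4325] [ 1.336   2.3974 -0.3328]
65.70646984690485 313.7711637616487 232.15729892921914 [395.0918  45.3106 238.8923] [-0.7393 -0.1849  0.5329]
0.79 [477.4612 -99.8221  15.5289]
0.74 [ 432.0385 -292.7652   15.4634]
0.68 [ 617.2736 -200.6647   15.0432]
shift cm [-0.38  0.1   0.84] rot [-0.024  0.008  0.008] n rows 1.0 t 2.775
shift cm [ 0.58  0.45 14.64] rot [-0.024  0.008  0.008] n rows 3.0 t 2.775
```

View pics/w1.png

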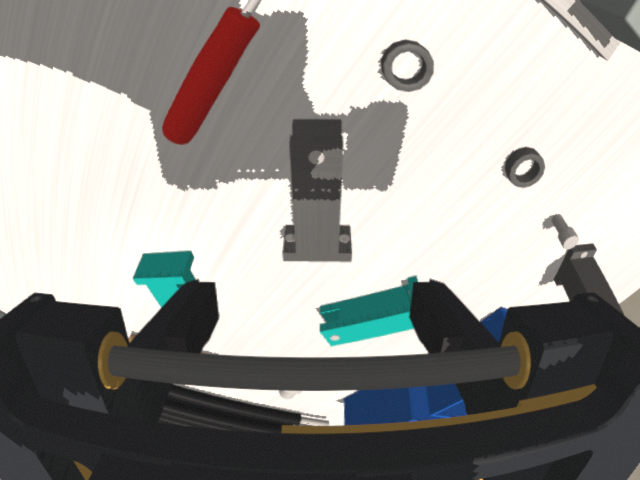

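Request:
{"op": "jog_arm", "data": {
  "moves": [
    [[0.2, 0.2, 5, -0.024, 0, 0.008, 8.8], [0.4, 0.4, 9, -0.024, 0, 0.008, 8.8], [0.5, 0.4, 11, -0.024, 0.008, 0.008, 8.8], [0.5, 0.4, 12, -0.024, 0.008, 0.008, 8.8], [0.5, 0.4, 12, -0.024, 0.008, 0.008, 8.8]]
  ]
}}

```text
time_s: 3.4
tcp_pos: [488.3, -108.4, 31.0]
tool_rot: [1.336, 2.397, -0.298]
force: [0.3, 0.4, 0.1]
gripper_width: 88.1
```

```bash
python3 - <<'E'
from h import *
np.set_printoptions(precision=4,suppress=True)
c=vision.capture("wrist"); cv2.imwrite("pics/w2.png",cv2.convertScaleAbs(c["frame"],alpha=1.4))
s=robot.read_state(); print(s["q"],s["tcp_pos"],s["tool_rot"])
for d in nets.mark_of(c,"post_mid")[:1]: print(d["p"],w(c,d["xyz"]))
Rg=orient(25,31.6,301.6); g=np.array([487.9,-112.8,24.]); t=g+19*Rg[:,2]
go(t,Rg)
E
```

```text
[-0.1006  0.962  -0.0515  2.3207  2.1817  0.5438 -1.7855] [ 488.339  -108.1027   31.436 ] [ 1.3358  2.3975 -0.2969]
0.79 [481.2012 -96.5683  15.2764]
shift cm [-0.02 -0.31  2.76] rot [0.002 0.001 0.002] n rows 1.0 t 3.5
```

View pics/w2.png

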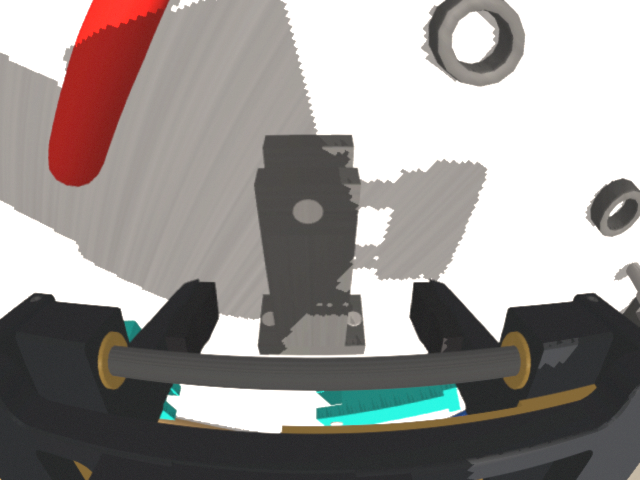

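Request:
{"op": "jog_arm", "data": {
  "moves": [
    [[0, -0.1, 1.2, 0, 0, 0, 8.8], [0, -0.2, 2.2, 0, 0, 0, 8.8], [0, -0.2, 2.75, 0, 0, 0, 8.8], [0, -0.2, 2.75, 0, 0, 0, 8.8]]
  ]
}}

```text
time_s: 4.0
tcp_pos: [492.4, -119.9, 5.6]
tool_rot: [1.338, 2.397, -0.297]
force: [-0.1, -0.0, 0.2]
gripper_width: 88.0
```

Request:
{"op": "jog_arm", "data": {
  "moves": [
    [[0, 0, 0, 0, 0, 0, 3.0], [0, 0, 0, 0, 0, 0, 3.0], [0, 0, 0, 0, 0, 0, 3.0], [0, 0, 0, 0, 0, 0, 3.0], [0, 0, 0, 0, 0, 0, 3.0]]
  ],
  "squeeze": 25
}}

```text
time_s: 4.62
tcp_pos: [492.7, -119.5, 6.2]
tool_rot: [1.337, 2.397, -0.296]
force: [-0.5, -0.6, -0.0]
gripper_width: 39.8
```

Request:
{"op": "jog_arm", "data": {
  "moves": [
    [[0, 0, 0, 0, 0, 0, 2.5], [0, 0, 0, 0, 0, 0, 2.5], [0, 0, 0, 0, 0, 0, 2.5], [0, 0, 0, 0, 0, 0, 2.5], [0, 0, 0, 0, 0, 0, 2.5]]
  ],
  "squeeze": 55
}}

```text
time_s: 5.25
tcp_pos: [492.9, -119.4, 6.1]
tool_rot: [1.337, 2.397, -0.296]
force: [0.4, -0.6, 0.7]
gripper_width: 33.4
```

```bash
python3 - <<'E'
from h import *
np.set_printoptions(precision=4,suppress=True)
c=vision.capture("wrist"); cv2.imwrite("pics/w3.png",cv2.convertScaleAbs(c["frame"],alpha=1.4))
s=robot.read_state(); print(s)
for d in nets.mark_of(c,"post_mid")[:1]: print(d["p"],w(c,d["xyz"]))
E
```

```text
{'time_s': 5.3, 'q': array([-0.0571,  1.0195, -0.0749,  2.3014,  2.2333,  0.5863, -1.8116]), 'qvel': array([-0.0001,  0.0005, -0.0009, -0.002 , -0.0001,  0.0009,  0.0006]), 'tau': array([  0.378 , -46.6685,   2.0955,   3.2409,  -0.3552,   1.3595,
        -0.0301]), 'tcp_pos': array([ 492.8845, -119.4357,    6.1444]), 'tool_rot': array([ 1.3365,  2.3972, -0.2958]), 'force': array([ 0.2844, -0.1137,  0.8165]), 'torque': array([0.3042, 0.0877, 0.138 ]), 'gripper_width': 33.84127702595723}
0.69 [ 430.9427 -291.2261   18.5815]
```

View pics/w3.png

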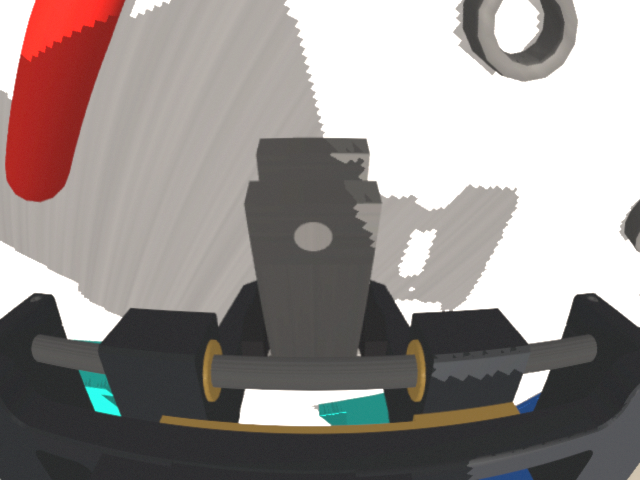

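```bash
cat > fit.py <<'E'
from kin import *
D=[([-1.273,0.689,-0.195,1.565,0.157,0.902,-0.215],[162.948,603.408,238.743]),
([-0.8962084,0.54492769,0.03948375,1.89908244,-0.03198671,0.69701685,-0.47427601],[366.263,363.664,239.071]),
([-0.8376,0.6402,0.4062,2.1866,0.5518,0.3836,-0.4662],[467.24,88.983,195.539]),
([-0.4139,0.7255,0.2794,2.3547,1.7683,0.2486,-1.4189],[462.899,-72.322,141.43]),
([-0.1006,0.962,-0.0515,2.3207,2.1817,0.5438,-1.7855],[488.339,-108.10,31.436]),
([-0.0571,1.0195,-0.0749,2.3014,2.2333,0.5863,-1.8116],[492.88,-119.44,6.14])]
def cols(q):
    F=frames(q); e=np.eye(3)
    c=[e[:,2]]
    # link2: z(x?) ; links 3,4,5,6
    for i,ks in ((1,(0,2)),(3,(0,2)),(5,(0,2))): c+=[F[i][:,k] for k in ks]
    c+=[F[4][:,0]] ; c+=[F[2][:,0]]
    return np.column_stack(c)
names="d1 x2 d3 x4 d5 x6 d7 x5 x3".split()
M=np.vstack([cols(q) for q,_ in D]); b=np.concatenate([p for _,p in D])
lam=.02
sol=np.linalg.lstsq(np.vstack([M,lam*np.eye(M.shape[1])]),np.r_[b,lam*np.array([350,0,400,0,400,0,300,0,0])],rcond=None)[0]
if __name__=="__main__":
    print(dict(zip(names,sol.round(1)))); print((M@sol-b).reshape(-1,3).round(1)); print(np.linalg.svd(M)[1])
E
python3 fit.py
```

```text
{'d1': np.float64(524.0), 'x2': np.float64(67.1), 'd3': np.float64(492.8), 'x4': np.float64(-48.1), 'd5': np.float64(340.5), 'x6': np.float64(-52.0), 'd7': np.float64(460.7), 'x5': np.float64(42.7), 'x3': np.float64(-81.6)}
[[-35.9   3.9   6.2]
 [-33.8  34.   -4.2]
 [ -7.    2.8   0. ]
 [ -0.2   6.2  -0.5]
 [  1.6  -5.8  -1.2]
 [  1.1  -6.4  -0.4]]
[5.22383937 4.02125986 3.07971425 0.68341018 0.63067718 0.29484317
 0.21398286 0.18818597 0.15294867]
```

```bash
python3 - <<'E'
from h import *
s=robot.read_state(); R0=R.from_rotvec(s["tool_rot"]).as_matrix(); Rf=orient(65,-82.4,7.6)
a=np.cross(R0[:,2],Rf[:,2]); ang=np.arctan2(np.linalg.norm(a),R0[:,2]@Rf[:,2]); Q=R.from_rotvec(a/np.linalg.norm(a)*ang).as_matrix()
print("tilt ang",ang, "spin about tool z",R.from_matrix((Q@R0).T@Rf).as_rotvec())
go(s["tcp_pos"]+[0,0,180],R0)
E
```

```text
tilt ang 1.0002279811766257 spin about tool z [-1.93923213e-16  1.06365180e-16  2.23416023e+00]
shift cm [-7.610e+00  1.000e-02 -1.631e+01] rot [0. 0. 0.] n rows 3.0 t 5.35
```

Request:
{"op": "jog_arm", "data": {
  "moves": [
    [[-1, 0, -2, 0, 0, 0, 2.5], [-2.5, 0, -5.4, 0, 0, 0, 2.5], [-4.5, 0, -9.5, 0, 0, 0, 2.5], [-6.5, 0, -14, 0, 0, 0, 2.5], [-7.6, 0, -16.3, 0, 0, 0, 2.5]]
  ]
}}

```text
time_s: 5.98
tcp_pos: [496.2, -122.2, 172.3]
tool_rot: [1.328, 2.383, -0.3]
force: [1.0, 0.1, -3.8]
gripper_width: 33.3
```

```bash
python3 - <<'E'
from h import *
np.set_printoptions(precision=4,suppress=True)
c=vision.capture("wrist"); cv2.imwrite("pics/w4.png",cv2.convertScaleAbs(c["frame"],alpha=1.4))
c=vision.capture("scene"); cv2.imwrite("pics/s4.png",c["frame"])
s=robot.read_state(); print(s["q"],s["tcp_pos"],s["force"],s["gripper_width"])
E
```

```text
[-0.3557  0.6852  0.4095  2.2775  1.5989  0.1342 -1.092 ] [ 495.7917 -121.0349  170.5414] [ 0.3577  0.819  -4.5854] 33.77500281077565
```

View pics/w4.png

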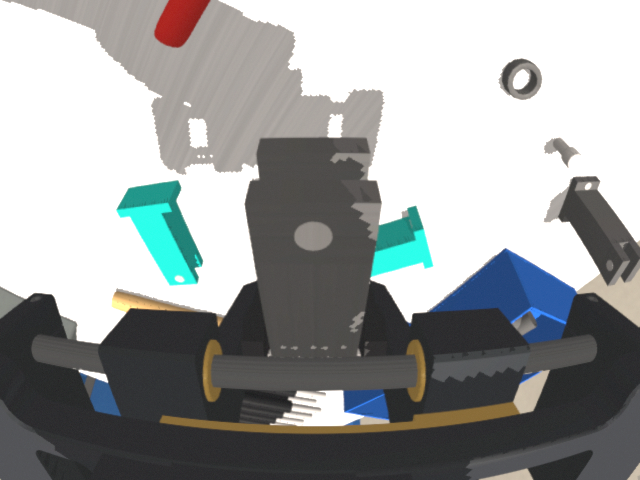

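View pics/s4.png

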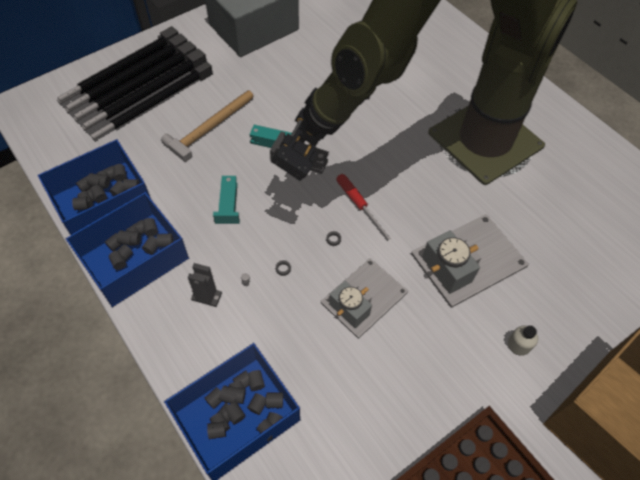

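```bash
cat >> h.py <<'E'
def step(tcp,tilt,az,spin):
    s=robot.read_state(); R0=R.from_rotvec(s["tool_rot"]).as_matrix()
    z=orient(tilt,0,az)[:,2]; a=np.cross(R0[:,2],z); n=np.linalg.norm(a); ang=np.arctan2(n,R0[:,2]@z)
    Q=R.from_rotvec(a/n*ang).as_matrix()
    Rt=Q@R0@R.from_rotvec([0,0,spin]).as_matrix(); go(tcp,Rt)
    Rf=orient(65,-82.4,7.6); z=Rf[:,2]; a=np.cross(Rt[:,2],z); n=np.linalg.norm(a); ang=np.arctan2(n,Rt[:,2]@z)
    Q2=R.from_rotvec(a/n*ang).as_matrix(); print("after: tilt left",ang,"spin left",R.from_matrix((Q2@Rt).T@Rf).as_rotvec()[2])
E
python3 - <<'E'
from h import *
step([500,-60,200],42,-20,-0.6)
E
```

```text
shift cm [ 3.21  3.59 -4.79] rot [-0.365 -0.278 -0.59 ] n rows 5.0 t 6.075
after: tilt left 0.5519677624902042 spin left 2.8760959813011318
```

Request:
{"op": "jog_arm", "data": {
  "moves": [
    [[0.8, 0.9, -1.2, -0.09, -0.07, -0.15, 2.5], [1.6, 1.8, -2.4, -0.18, -0.14, -0.3, 2.5], [2.4, 2.7, -3.6, -0.27, -0.21, -0.44, 2.5], [3.2, 3.6, -4.8, -0.365, -0.278, -0.59, 2.5], [3.2, 3.6, -4.8, -0.365, -0.278, -0.59, 2.5]]
  ]
}}

```text
time_s: 6.7
tcp_pos: [505.3, -50.8, 174.0]
tool_rot: [0.512, 2.443, -0.197]
force: [1.2, 0.9, -5.1]
gripper_width: 33.6
```

```bash
python3 - <<'E'
from h import *
np.set_printoptions(precision=4,suppress=True)
s=robot.read_state(); print(s["q"],s["tcp_pos"],s["force"],s["gripper_width"],R.from_rotvec(s["tool_rot"]).as_matrix()[:,2])
step([490,0,200],55,-5,-0.7)
E
```

```text
[ 0.1231  0.7502 -0.6219  2.538   2.1312  1.0079 -1.2509] [505.2611 -50.7824 174.0087] [ 1.1963  0.8827 -5.1234] 33.60992278617677 [ 0.5521 -0.2599 -0.7922]
shift cm [ 1.12  3.98 -4.22] rot [-0.176 -0.361 -0.691] n rows 5.0 t 6.7
after: tilt left 0.257897852538086 spin left -2.773446318905751
```

```bash
cat > fit2.py <<'E'
from kin import *
from fit import D
D=list(D)+[([-0.3557,0.6852,0.4095,2.2775,1.5989,0.1342,-1.092],[495.792,-121.035,170.541]),
([0.1231,0.7502,-0.6219,2.538,2.1312,1.0079,-1.2509],[505.261,-50.782,174.009])]
def cols(q):
    F=frames(q); c=[np.eye(3)[:,2]]
    for i in range(7): c+=[F[i][:,k] for k in ((0,1) if i in(0,2,4,6) else (0,1,2))]
    return np.column_stack(c)
E
python3 - <<'E'
from fit2 import *
# first: simple SRS with per-pose residual
def c0(q):
    F=frames(q); return np.column_stack([np.eye(3)[:,2],F[1][:,2],F[3][:,2],F[5][:,2]])
for f,pr in ((c0,[350,400,400,250]),):
    M=np.vstack([f(q) for q,_ in D]); b=np.concatenate([p for _,p in D]); s=np.linalg.lstsq(M,b,rcond=None)[0]; print(s.round(1)); print((M@s-b).reshape(-1,3).round(0))
def c1(q):
    F=frames(q); return np.column_stack([np.eye(3)[:,2],F[1][:,2],F[3][:,2],F[5][:,2],F[2][:,0],F[3][:,0],F[4][:,0],F[5][:,0]])
M=np.vstack([c1(q) for q,_ in D]); s=np.linalg.lstsq(M,b,rcond=None)[0]; print(s.round(1)); print((M@s-b).reshape(-1,3).round(0))
M=np.vstack([cols(q) for q,_ in D])
for lam in (.003,.01,.03):
    p=np.zeros(M.shape[1]); p[0]=350;p[5]=400;p[10]=400;p[15]=250
    s=np.linalg.lstsq(np.vstack([M,lam*np.eye(len(p))]),np.r_[b,lam*p],rcond=None)[0]; print(lam,s.round(0),np.abs(M@s-b).max())
E
```

```text
[453.  544.3 356.5 415.5]
[[-48.   7.  -2.]
 [-36.  27.  -9.]
 [-10.  -5.  -7.]
 [ -5.   2.  -5.]
 [ -3.  12.   4.]
 [ -2.  13.   5.]
 [  4.   4.  -7.]
 [ 28.  24.  21.]]
[430.6 569.9 394.  412.6 -63.4 -20.3  23.3 -17.1]
[[-40.  18.  12.]
 [-38.  26.  -5.]
 [-19.  -8.  -6.]
 [-11.  -1.  -3.]
 [  1.   5.   1.]
 [  4.   6.   2.]
 [ -3.   5.  -2.]
 [ 22.   9.   1.]]
0.003 [347.   0.  -9.  -0.  -9. 563.   1. -14.   0. -14. 344.  -0.  -0.   0.
  -0. 326.   0.   0.] 0.10666951760555321
0.01 [347.   0.  -9.  -0.  -9. 563.   1. -14.  -0. -14. 344.  -0.  -0.   0.
  -0. 326.   0.   0.] 0.09642290803481046
0.03 [348.   1.  -9.   1.  -9. 561.   0. -14.  -0. -14. 345.  -0.  -0.   1.
  -0. 324.   0.  -0.] 0.2944117527835033
```

```bash
cat >> kin.py <<'E'
LK=dict(d1=347,y1=-18,d3=563,y3=-28,d5=344,d7=326)
def fk(q):
    F=frames(q); p=np.array([0,0,347.])+F[1][:,1]*-18+F[1][:,2]*563+F[3][:,1]*-28+F[3][:,2]*344.5+F[5][:,2]*325.5
    return p,F[6]@TF
def ik(p,Rt,q0):
    def res(q):
        pp,RR=fk(q); return np.r_[(pp-p)/10, R.from_matrix(RR.T@Rt).as_rotvec()*20, 0.02*(q-q0)]
    r=least_squares(res,np.clip(q0,LO+1e-3,HI-1e-3),bounds=(LO,HI)); pp,RR=fk(r.x)
    return r.x,np.linalg.norm(pp-p),R.from_matrix(RR.T@Rt).magnitude()
E
cat > tryik.py <<'E'
from h import *; from kin import *
np.set_printoptions(precision=2,suppress=True)
rng=np.random.default_rng(0)
y=np.radians(7.6); X=np.array([np.cos(y),np.sin(y),0]); G=np.array([511.5,166.8,0])
def sols(tcp,Rt,n=60,q0=None):
    o=[]
    for k in range(n):
        x,e,a=ik(tcp,Rt,rng.uniform(LO,HI))
        if e<1 and a<.01: o.append(x)
    return np.array(o)
if __name__=="__main__":
    for tilt in (50,65,80):
        Rf=orient(tilt,-82.4,7.6)
        for gx,z in ((-7,50),(-40,50),(-40,150)):
            g=G+X*(gx-7)+[0,0,z]; t=g+19*Rf[:,2]
            S=sols(t,Rf); print(tilt,gx,z,t.round(0),len(S)); 
            if len(S):
                m=np.minimum(S-LO,HI-S).min(1); i=np.argsort(-m)[:4]; print(np.c_[m[i],S[i]])
E
python3 tryik.py
```

```text
50 -7 50 [512. 167.  38.] 0
50 -40 50 [479. 163.  38.] 0
50 -40 150 [479. 163. 138.] 0
65 -7 50 [515. 167.  42.] 0
65 -40 50 [482. 163.  42.] 0
65 -40 150 [482. 163. 142.] 0
80 -7 50 [516. 167.  47.] 22
[[ 0.   -0.95  1.84  0.23  2.56  2.19  2.09  0.46]
 [ 0.   -0.95  1.84  0.23  2.56  2.19  2.09  0.46]
 [ 0.   -0.95  1.84  0.23  2.56  2.19  2.09  0.46]
 [ 0.   -0.95  1.84  0.23  2.56  2.19  2.09  0.46]]
80 -40 50 [483. 163.  47.] 0
80 -40 150 [483. 163. 147.] 0
```

```bash
cat > t2.py <<'E'
from tryik import *
for jaw in (-82.4,97.6):
  for tilt in (-15,0,15,25,35,45):
    Rf=orient(tilt,jaw,7.6); g=G+X*(-7)+[0,0,80]; t=g+19*Rf[:,2]; S=sols(t,Rf,30)
    m=np.minimum(S-LO,HI-S).min(1) if len(S) else [0]; print("final",jaw,tilt,len(S),np.max(m), S[np.argmax(m)] if len(S) else "")
E
python3 t2.py
cat > t3.py <<'E'
from tryik import *
out=[]
for x,yy in ((520,-70),(560,-70),(520,-20),(560,-110),(480,-100),(600,-80),(640,90),(400,330),(450,330),(520,320),(600,300)):
  for az in range(0,360,30):
    Rf=orient(65,az-90,az); g=np.array([x,yy,42.]); t=g+19*Rf[:,2]; S=sols(t,Rf,6)
    if len(S):
        m=np.minimum(S-LO,HI-S).min(1); i=np.argmax(m); out.append((m[i],x,yy,az,S[i]))
out.sort(key=lambda o:-o[0])
for o in out[:25]: print(round(o[0],2),*o[1:])
E
python3 t3.py
```

```text
final -82.4 -15 16 0.6893614276941644 [-0.32  0.93 -0.09  1.74  0.01  0.73 -1.83]
final -82.4 0 7 0.28814216962585176 [-0.52  0.87  0.2   1.99 -0.49  0.33 -1.36]
final -82.4 15 12 0.23366879368469787 [-0.33  0.85 -0.2   2.2   2.16  0.27  2.25]
final -82.4 25 10 0.23175053484757946 [ 0.04  1.05 -0.91  2.33  2.06  0.99  2.42]
final -82.4 35 10 0.10487882143845306 [ 0.11  1.29 -1.22  2.46  2.15  1.52  2.4 ]
final -82.4 45 12 4.440892098500626e-16 [ 0.1   1.58 -1.47  2.56  2.27  2.04  2.52]
final 97.6 -15 14 0.7076133662555374 [-0.24  0.94 -0.23  1.73  0.17  0.75  1.16]
final 97.6 0 15 0.605432178255237 [ 0.07  0.99 -0.84  1.95  1.13  0.76  0.24]
final 97.6 15 18 0.38049658911544615 [ 0.16  1.09 -1.09  2.18  1.71  0.99 -0.32]
final 97.6 25 19 0.23484980854091564 [ 0.1   1.12 -1.06  2.33  2.    1.12 -0.63]
final 97.6 35 21 0.10541415718934921 [ 0.12  1.31 -1.25  2.45  2.14  1.55 -0.71]
final 97.6 45 21 4.440892098500626e-16 [ 0.1   1.58 -1.47  2.56  2.27  2.04 -0.62]
0.81 560 -110 270 [-0.33  1.27 -0.06  1.74  1.18  1.24  1.68]
0.79 520 -20 270 [-0.65  1.29  0.19  1.76  0.86  1.05  1.79]

[... 700 characters left out ...]
 -0.63  1.23 -0.11  1.45  0.81]
0.64 640 90 90 [ 0.61  1.44 -0.82  1.45 -0.36  0.78  0.6 ]
0.64 560 -70 240 [-0.39  1.36  0.2   1.29  0.52  1.44  2.02]
0.63 560 -110 240 [-0.28  1.34  0.07  1.32  0.66  1.46  1.95]
0.63 450 330 150 [-0.    1.45 -0.76  1.27 -0.11  1.29  0.66]
0.62 450 330 330 [-1.03  1.28 -0.33  1.94  1.5   1.44  1.48]
0.6 480 -100 270 [-0.19  1.3  -0.41  1.94  1.3   1.49  1.39]
0.57 560 -110 90 [ 0.95  1.48 -0.9   1.4  -0.05  1.06  0.51]
0.56 400 330 330 [-1.25  1.27 -0.14  2.    1.38  1.24  1.41]
0.55 560 -70 90 [ 0.92  1.48 -0.92  1.47 -0.06  0.96  0.49]
0.54 600 -80 300 [-0.17  1.3  -0.41  2.01  1.79  1.55  1.52]
0.54 520 320 300 [-1.22  1.36  0.37  1.45  0.64  1.12  2.12]
```

```bash
python3 - <<'E'
from h import *
go([530,-70,220],orient(25,31.6,301.6))
E
```

```text
shift cm [-5.21 -0.82 -1.78] rot [0.299 0.218 0.522] n rows 4.0 t 6.7
```

Request:
{"op": "jog_arm", "data": {
  "moves": [
    [[-5.2, -0.8, -1.8, 0.15, 0.11, 0.26, 2.5], [-5.2, -0.8, -1.8, 0.299, 0.218, 0.522, 2.5], [-5.2, -0.8, -1.8, 0.299, 0.218, 0.522, 2.5], [-5.2, -0.8, -1.8, 0.299, 0.218, 0.522, 2.5], [-5.2, -0.8, -1.8, 0.299, 0.218, 0.522, 2.5]]
  ]
}}

```text
time_s: 7.32
tcp_pos: [531.5, -71.5, 219.8]
tool_rot: [1.342, 2.391, -0.303]
force: [-0.6, -0.1, -3.3]
gripper_width: 33.5
```

```bash
python3 - <<'E'
from h import *
np.set_printoptions(precision=3,suppress=True)
s=robot.read_state(); print(s["q"],s["tcp_pos"],s["gripper_width"],R.from_rotvec(s["tool_rot"]).as_matrix()[:,1:])
go([530,-70,220],orient(25,31.6,301.6))
go([530,-70,230],orient(0,31.6,0))
E
```

```text
[ 0.071  0.591 -0.425  2.089  1.136  0.738 -0.69 ] [531.492 -71.484 219.825] 33.51430722330955 [[ 0.854  0.221]
 [ 0.521 -0.365]
 [-0.001 -0.904]]
shift cm [ 0.18 -0.05 -0.1 ] rot [-0.003  0.005 -0.003] n rows 1.0 t 7.325
shift cm [-0.25 -0.05 -1.01] rot [-0.002  0.441 -0.004] n rows 3.0 t 7.325
```

Request:
{"op": "jog_arm", "data": {
  "moves": [
    [[0, 0, 0, 0, 0.18, 0, 2.5], [0, 0, 0, 0, 0.36, 0, 2.5], [0, 0, 0, 0, 0.54, 0, 2.5], [0, 0, 0, 0, 0.7, 0, 2.5], [0, 0, 0, 0, 0.8, 0, 2.5]]
  ]
}}

```text
time_s: 7.95
tcp_pos: [529.0, -75.6, 218.2]
tool_rot: [-1.383, -2.451, -0.24]
force: [0.3, 0.0, -4.7]
gripper_width: 34.0
```

```bash
python3 - <<'E'
from h import *
np.set_printoptions(precision=3,suppress=True)
s=robot.read_state(); print(s["q"],s["tcp_pos"],s["gripper_width"],R.from_rotvec(s["tool_rot"]).as_matrix()[:,1:])
go([520,-70,150],orient(65,31.6,121.6))
E
```

```text
[ 0.651  0.846 -0.846  1.619  0.32   1.102  0.316] [529.021 -75.593 218.169] 33.95971115111045 [[ 0.855 -0.189]
 [ 0.518  0.296]
 [-0.009 -0.936]]
shift cm [-1.51 -0.42  6.72] rot [-0.002  0.775 -0.011] n rows 5.0 t 7.95
```

Request:
{"op": "jog_arm", "data": {
  "moves": [
    [[0, 0, 1, 0, 0.17, 0, 2.5], [-0.5, -0.1, 2.5, 0, 0.34, 0, 2.5], [-1, -0.2, 4, 0, 0.51, -0.005, 2.5], [-1.5, -0.4, 5.5, 0, 0.68, -0.01, 2.5], [-1.5, -0.4, 6.7, 0, 0.775, -0.01, 2.5]]
  ]
}}

```text
time_s: 8.57
tcp_pos: [519.1, -68.2, 146.3]
tool_rot: [-1.01, -1.804, -0.631]
force: [-0.5, -0.3, -3.7]
gripper_width: 33.5
```

```bash
python3 - <<'E'
from h import *
np.set_printoptions(precision=3,suppress=True)
c=vision.capture("wrist"); cv2.imwrite("pics/w5.png",cv2.convertScaleAbs(c["frame"],alpha=1.4))
c=vision.capture("scene"); cv2.imwrite("pics/s5.png",cv2.resize(c["frame"][60:300,180:460],None,fx=2.5,fy=2.5))
s=robot.read_state(); print(s["q"],s["tcp_pos"],s["gripper_width"],R.from_rotvec(s["tool_rot"]).as_matrix()[:,1:])
for d in nets.mark_of(c,"post_mid")[:3]: print(d["p"],w(c,d["xyz"]))
go([520,-70,150],orient(65,31.6,121.6))
E
```

```text
[ 0.744  1.353 -0.926  1.222  0.036  1.589  0.553] [518.259 -67.319 145.151] 33.47908768616191 [[ 0.849 -0.482]
 [ 0.528  0.767]
 [-0.01  -0.423]]
0.93 [ 429.109 -289.811   19.318]
0.81 [ 610.423 -203.109   23.087]
0.57 [522.568 -79.516 165.13 ]
shift cm [-0.01 -0.15 -0.37] rot [-0.007  0.002 -0.002] n rows 1.0 t 8.725
```

View pics/w5.png

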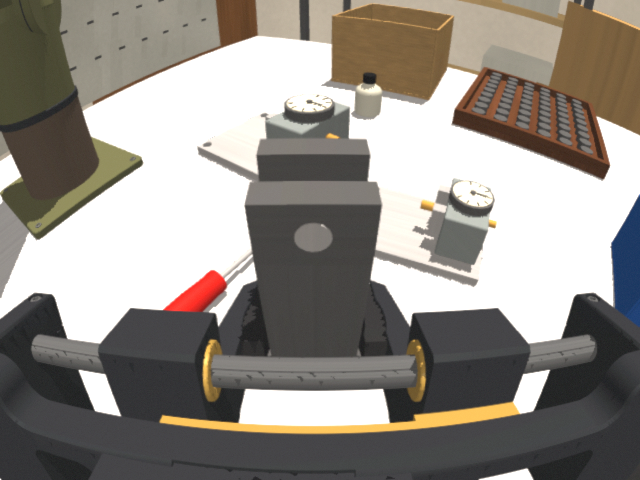

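View pics/s5.png

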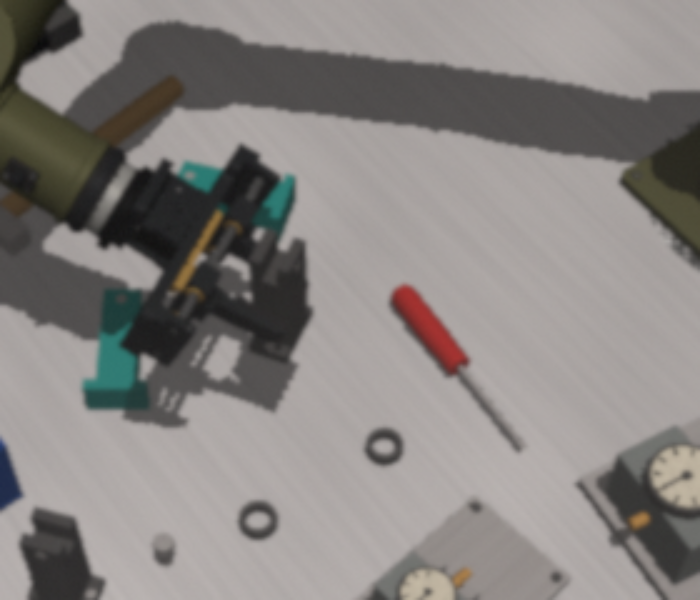

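The foot is gripped and upright: its forked top is central in the wrist view at (313,235). In the scene crop it hangs clear, around (285,300). Lowering it to the bench now.

Request:
{"op": "jog_arm", "data": {
  "moves": [
    [[-2.7, 0, 1.3, 0, 0, 0, 2.5], [-5.4, 0, 2.5, 0, 0, 0, 2.5], [-7.6, 0.1, 3.55, 0, 0, 0, 2.5], [-9.1, 0.1, 4.23, 0, 0, 0, 2.5], [-9.1, 0.1, 4.23, 0, 0, 0, 2.5]]
  ]
}}

```text
time_s: 9.35
tcp_pos: [522.5, -64.6, 51.6]
tool_rot: [-1.004, -1.808, -0.641]
force: [0.3, 0.2, -3.7]
gripper_width: 33.1
```

```bash
python3 - <<'E'
from h import *
np.set_printoptions(precision=3,suppress=True)
c=vision.capture("top"); cv2.imwrite("pics/t6.png",cv2.resize(c["frame"][180:340,300:500],None,fx=4,fy=3.75))
for d in nets.mark_of(c,"post_mid")[:3]: print(d["p"],w(c,d["xyz"]))
s=robot.read_state(); print(s["q"],s["tcp_pos"],s["force"],s["gripper_width"],R.from_rotvec(s["tool_rot"]).as_matrix())
E
```

```text
0.85 [ 618.422 -200.553   12.741]
0.74 [526.392 -76.031  75.393]
0.61 [ 433.497 -291.117   18.459]
[ 0.719  1.48  -0.89   1.158  0.1    1.545  0.625] [523.381 -64.534  53.246] [ 0.155 -0.025 -3.185] 33.79620979032633 [[-0.226  0.85  -0.476]
 [ 0.358  0.527  0.771]
 [ 0.906  0.004 -0.423]]
```

View pics/t6.png

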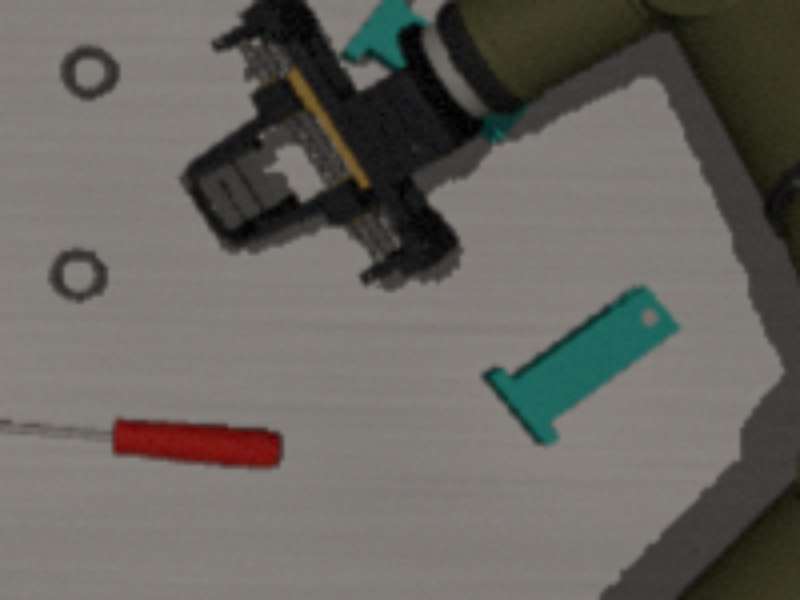

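Request:
{"op": "jog_arm", "data": {
  "moves": [
    [[-0.9, 0, 0.42, 0, 0, 0, 2.5], [-1.4, 0, 0.65, 0, 0, 0, 2.5], [-1.4, 0, 0.65, 0, 0, 0, 2.5]]
  ]
}}

```text
time_s: 9.82
tcp_pos: [522.7, -64.7, 36.3]
tool_rot: [-1.004, -1.807, -0.642]
force: [-0.2, -0.3, -3.9]
gripper_width: 33.2
```

Request:
{"op": "jog_arm", "data": {
  "moves": [
    [[-0.2, 0, 0.1, 0, 0, 0, 2.5], [-0.2, 0, 0.1, 0, 0, 0, 2.5]]
  ]
}}

```text
time_s: 10.07
tcp_pos: [523.0, -64.6, 34.6]
tool_rot: [-1.004, -1.808, -0.643]
force: [-0.6, 0.3, -4.0]
gripper_width: 33.5
```

Request:
{"op": "jog_arm", "data": {
  "moves": [
    [[-0.2, 0, 0.1, 0, 0, 0, 2.5], [-0.2, 0, 0.1, 0, 0, 0, 2.5]]
  ]
}}

```text
time_s: 10.32
tcp_pos: [523.1, -64.5, 33.2]
tool_rot: [-1.003, -1.808, -0.644]
force: [0.3, -1.1, 0.5]
gripper_width: 33.7
```

Request:
{"op": "jog_arm", "data": {
  "moves": [
    [[0, 0, 0, 0, 0, 0, 3.5], [0, 0, 0, 0, 0, 0, 4.0], [0, 0, 0, 0, 0, 0, 6.0], [0, 0, 0, 0, 0, 0, 8.0], [0, 0, 0, 0, 0, 0, 8.0]]
  ]
}}

```text
time_s: 10.95
tcp_pos: [522.9, -64.5, 32.4]
tool_rot: [-1.003, -1.808, -0.643]
force: [-0.3, 0.6, 0.4]
gripper_width: 67.5
```

Request:
{"op": "jog_arm", "data": {
  "moves": [
    [[0, 0, 0, 0, 0, 0, 8.0], [0, 0, 0, 0, 0, 0, 8.0]]
  ]
}}

```text
time_s: 11.2
tcp_pos: [522.9, -64.6, 32.4]
tool_rot: [-1.004, -1.808, -0.643]
force: [-0.2, 0.2, -0.8]
gripper_width: 79.9
```

```bash
python3 - <<'E'
from h import *
np.set_printoptions(precision=3,suppress=True)
c=vision.capture("wrist"); cv2.imwrite("pics/w7.png",cv2.convertScaleAbs(c["frame"],alpha=1.4))
c=vision.capture("scene"); cv2.imwrite("pics/s7.png",cv2.resize(c["frame"][60:300,180:460],None,fx=2.5,fy=2.5))
for d in nets.mark_of(c,"post_mid")[:3]: print(d["p"],w(c,d["xyz"]))
s=robot.read_state(); print(s["q"],s["tcp_pos"],s["force"],s["gripper_width"])
E
```

```text
0.87 [ 430.035 -293.688   19.033]
0.73 [476.343  19.939  -1.412]
0.64 [ 614.77  -202.517   22.45 ]
[ 0.714  1.509 -0.881  1.14   0.113  1.539  0.64 ] [522.931 -64.552  32.39 ] [-0.428  0.267 -0.507] 80.09052092059106
```

View pics/s7.png

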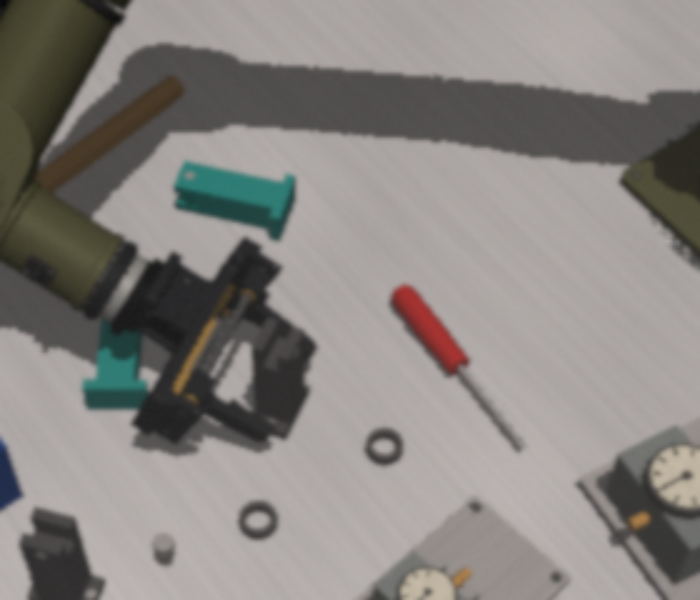

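View pics/w7.png

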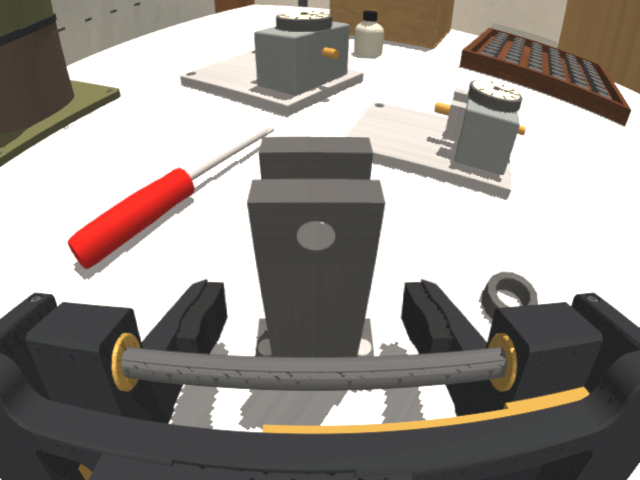

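Request:
{"op": "jog_arm", "data": {
  "moves": [
    [[0, 0, -2, 0, 0, 0, 8.6], [0, 0, -4.5, 0, 0, 0, 8.6], [0, 0, -7, 0, 0, 0, 8.6], [0, 0, -9, 0, 0, 0, 8.6], [0, 0, -9, 0, 0, 0, 8.6]]
  ]
}}

```text
time_s: 11.98
tcp_pos: [566.8, -134.5, 70.7]
tool_rot: [-1.006, -1.809, -0.644]
force: [0.1, 0.7, -0.2]
gripper_width: 85.9
```

```bash
python3 - <<'E'
from h import *
np.set_printoptions(precision=3,suppress=True)
c=vision.capture("wrist"); cv2.imwrite("pics/w8.png",cv2.convertScaleAbs(c["frame"],alpha=1.4))
for d in nets.mark_of(c,"post_mid")[:3]: print(d["p"],w(c,d["xyz"]))
for n in ("top","scene"):
    c=vision.capture(n)
    for d in nets.mark_of(c,"post_mid")[:4]: print(n,d["p"],w(c,d["xyz"]))
    cv2.imwrite(f"pics/{n}8.png",cv2.resize(c["frame"][60:340,180:460],None,fx=2,fy=2))
s=robot.read_state(); print(s["q"],s["tcp_pos"],s["force"],s["gripper_width"])
go([560,-120,200],orient(25,31.6,121.6))
go([528.6,-73.8,180],orient(0,31.6,121.6))
E
```

```text
0.81 [528.222 -70.996  55.273]
top 0.84 [ 618.957 -200.527   13.971]
top 0.71 [530.211 -73.729  57.048]
top 0.71 [ 433.217 -291.705   20.252]
top 0.5 [693.427   0.11    5.865]
scene 0.91 [530.054 -76.191  55.483]
scene 0.73 [ 428.316 -293.517   20.13 ]
scene 0.59 [ 612.538 -203.411   24.132]
[ 0.69   1.511 -0.874  0.849  0.1    1.811  0.665] [ 565.248 -133.314   70.213] [0.525 0.07  0.642] 85.83394849340125
shift cm [12.36  0.29 -4.2 ] rot [-0.002 -0.699  0.005] n rows 4.0 t 12.275
shift cm [12.9   0.06  1.71] rot [-0.001 -1.135  0.006] n rows 7.0 t 12.275
```

View pics/w8.png

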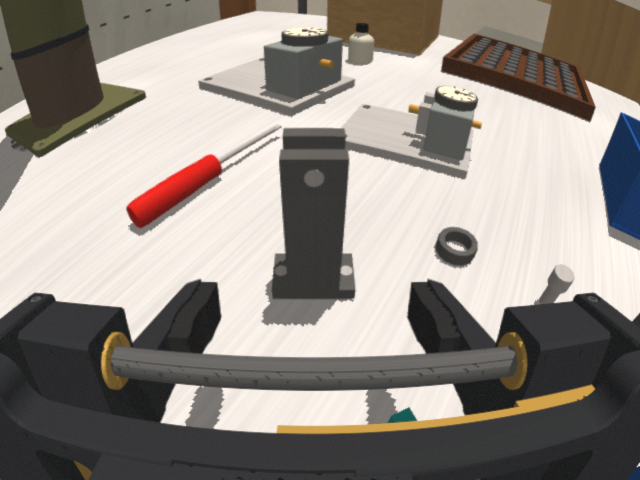

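View pics/top8.png

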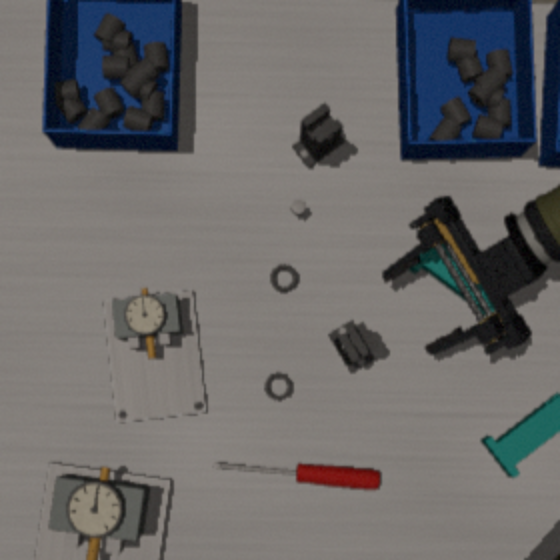

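Request:
{"op": "jog_arm", "data": {
  "moves": [
    [[4, 0.1, -1.5, 0, -0.17, 0, 8.6], [8, 0.2, -3, 0, -0.35, 0, 8.6], [12.4, 0.3, -4.2, 0, -0.52, 0.005, 8.6], [12.4, 0.3, -4.2, 0, -0.7, 0.005, 8.6], [12.4, 0.3, -4.2, 0, -0.7, 0.005, 8.6]]
  ]
}}

```text
time_s: 12.9
tcp_pos: [559.4, -117.4, 203.6]
tool_rot: [-1.332, -2.404, -0.294]
force: [0.2, -0.5, -0.1]
gripper_width: 85.6
```

```bash
python3 - <<'E'
from h import *
np.set_printoptions(precision=3,suppress=True)
s=robot.read_state(); print(s["q"],s["tcp_pos"])
go([529.2,-73.8,160],orient(0,31.6,121.6))
E
```

```text
[ 0.682  0.946 -0.837  1.446  0.304  1.236  0.437] [ 559.421 -117.444  203.636]
shift cm [ 2.98 -0.25  6.19] rot [-0.001 -0.433  0.007] n rows 3.0 t 12.9
```

Request:
{"op": "jog_arm", "data": {
  "moves": [
    [[0.7, 0, 1.5, 0, -0.15, 0, 8.6], [1.8, -0.1, 3.5, 0, -0.3, 0, 8.6], [3, -0.25, 6.2, 0, -0.433, 0.007, 8.6], [3, -0.25, 6.2, 0, -0.433, 0.007, 8.6], [3, -0.25, 6.2, 0, -0.433, 0.007, 8.6]]
  ]
}}

```text
time_s: 13.52
tcp_pos: [531.1, -77.9, 155.6]
tool_rot: [-1.543, -2.731, 0.005]
force: [0.7, -1.2, 0.2]
gripper_width: 86.0
```

```bash
python3 - <<'E'
from h import *
np.set_printoptions(precision=3,suppress=True)
c=vision.capture("wrist"); cv2.imwrite("pics/w9.png",cv2.convertScaleAbs(c["frame"],alpha=1.4))
for d in nets.mark_of(c,"post_mid")[:3]: print(d["p"],w(c,d["xyz"]))
s=robot.read_state(); print(s["q"],s["tcp_pos"])
go([529.2,-73.8,53],orient(0,31.6,121.6))
E
```

```text
0.92 [ 432.168 -293.19    19.601]
0.84 [526.876 -72.975  57.238]
[ 0.411  0.753 -0.59   1.894  0.637  0.694 -0.022] [531.618 -78.606 156.026]
shift cm [ 0.52  0.07 10.3 ] rot [-0.003 -0.002 -0.011] n rows 2.0 t 13.625
```

View pics/w9.png

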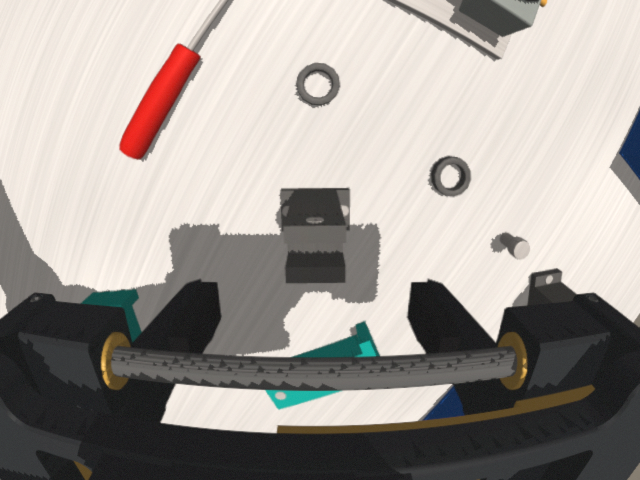

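Request:
{"op": "jog_arm", "data": {
  "moves": [
    [[0.5, 0.1, 2.5, 0, 0, -0.011, 8.6], [0.5, 0.1, 5, 0, 0, -0.011, 8.6], [0.5, 0.1, 7.5, 0, 0, -0.011, 8.6], [0.5, 0.1, 9.5, 0, 0, -0.011, 8.6], [0.5, 0.1, 10.4, 0, 0, -0.011, 8.6]]
  ]
}}

```text
time_s: 14.25
tcp_pos: [528.8, -73.3, 51.5]
tool_rot: [-1.53, -2.741, 0.003]
force: [-0.4, -0.0, 0.4]
gripper_width: 86.1
```

```bash
python3 - <<'E'
from h import *
np.set_printoptions(precision=3,suppress=True)
c=vision.capture("wrist"); cv2.imwrite("pics/w10.png",cv2.convertScaleAbs(c["frame"],alpha=1.4))
s=robot.read_state(); print(s["q"],s["tcp_pos"],s["force"])
go([529.2,-73.8,51],orient(0,31.6,121.6))
E
```

```text
[ 0.303  0.905 -0.425  1.958  0.816  0.462 -0.179] [528.425 -72.896  51.124] [-0.354 -0.348  0.117]
shift cm [-0.12  0.02  0.01] rot [-0.004 -0.002  0.002] n rows 1.0 t 14.3
```

View pics/w10.png

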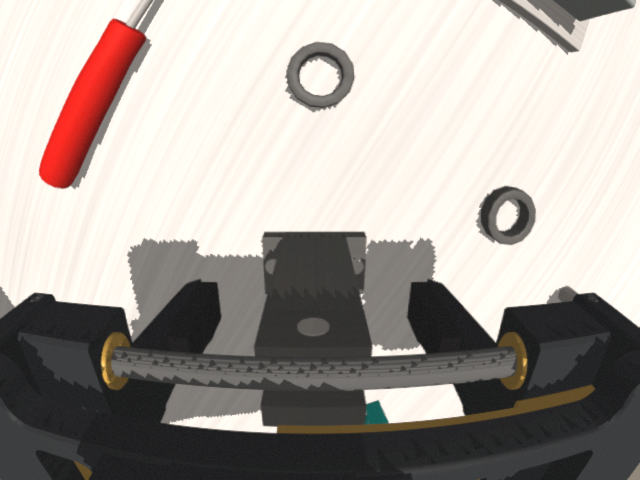

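Request:
{"op": "jog_arm", "data": {
  "moves": [
    [[0, 0, 0, 0, 0, 0, 6], [0, 0, 0, 0, 0, 0, 4.6], [0, 0, 0, 0, 0, 0, 4.2], [0, 0, 0, 0, 0, 0, 3.8], [0, 0, 0, 0, 0, 0, 3.4]]
  ],
  "squeeze": 10
}}

```text
time_s: 14.92
tcp_pos: [528.5, -71.5, 53.2]
tool_rot: [-1.525, -2.745, 0.002]
force: [-0.4, 0.0, 0.3]
gripper_width: 38.1
```

Request:
{"op": "jog_arm", "data": {
  "moves": [
    [[0, 0, 0, 0, 0, 0, 2.8], [0, 0, 0, 0, 0, 0, 2.8], [0, 0, 0, 0, 0, 0, 2.6], [0, 0, 0, 0, 0, 0, 2.5], [0, 0, 0, 0, 0, 0, 2.5]]
  ],
  "squeeze": 30
}}

```text
time_s: 15.55
tcp_pos: [528.2, -71.6, 53.1]
tool_rot: [-1.525, -2.744, 0.003]
force: [-1.1, -0.8, 3.8]
gripper_width: 33.6
```

Request:
{"op": "jog_arm", "data": {
  "moves": [
    [[0, 0, 0, 0, 0, 0, 2.5], [0, 0, 0, 0, 0, 0, 2.5], [0, 0, -1, 0, 0, 0, 2.5], [0, 0, -2, 0, 0, 0, 2.5], [0, 0, -3, 0, 0, 0, 2.5]]
  ],
  "squeeze": 60
}}

```text
time_s: 16.18
tcp_pos: [528.6, -71.3, 83.7]
tool_rot: [-1.525, -2.744, 0.001]
force: [-0.7, -0.1, -4.0]
gripper_width: 33.8
```

```bash
python3 - <<'E'
from h import *
np.set_printoptions(precision=3,suppress=True)
c=vision.capture("wrist"); cv2.imwrite("pics/w11.png",cv2.convertScaleAbs(c["frame"],alpha=1.4))
s=robot.read_state(); print(s["q"],s["tcp_pos"],s["force"],s["gripper_width"])
a=np.radians(7.6); X=np.array([np.cos(a),np.sin(a),0])
G=np.array([511.5,166.8,0]); 
go(G-X*50+[0,0,200],orient(0,97.6,0))
go([490,50,200],orient(0,70,0))
E
```

```text
[ 0.334  0.853 -0.483  1.949  0.763  0.531 -0.132] [529.288 -71.373  84.743] [ 0.225  0.211 -2.921] 33.47981825136436
shift cm [ 23.22   6.5  -11.52] rot [-0.    -0.    -1.147] n rows 7.0 t 16.225
shift cm [ 12.39   3.07 -11.52] rot [-0.    -0.    -0.666] n rows 4.0 t 16.225
```

View pics/w11.png

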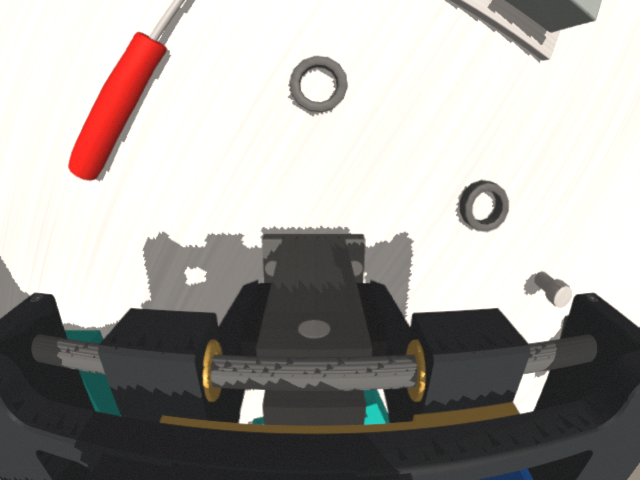

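Request:
{"op": "jog_arm", "data": {
  "moves": [
    [[1, 0, -4, 0, 0, -0.1, 2.5], [4, 1, -8, 0, 0, -0.25, 2.5], [7, 2, -11, 0, 0, -0.4, 2.5], [10, 2.6, -11.5, 0, 0, -0.55, 2.5], [12.4, 3.1, -11.5, 0, 0, -0.666, 2.5]]
  ]
}}

```text
time_s: 16.85
tcp_pos: [489.4, 51.4, 199.1]
tool_rot: [-0.537, -3.095, -0.0]
force: [-0.0, -0.4, -4.0]
gripper_width: 33.8
```

```bash
python3 - <<'E'
from h import *
np.set_printoptions(precision=3,suppress=True)
s=robot.read_state(); print(s["q"],s["tcp_pos"],s["force"],s["gripper_width"])
a=np.radians(7.6); X=np.array([np.cos(a),np.sin(a),0])
G=np.array([511.5,166.8,0]); 
go(G-X*50+[0,0,160],orient(0,97.6,0))
E
```

```text
[ 0.298  0.689 -0.815  1.983  0.714  0.784  0.288] [489.389  51.369 199.122] [-0.008 -0.408 -4.   ] 33.784759809192785
shift cm [6.25 9.32 3.92] rot [ 0.    -0.001 -0.476] n rows 3.0 t 16.85
```

Request:
{"op": "jog_arm", "data": {
  "moves": [
    [[1.5, 2.3, 1, 0, 0, -0.12, 2.5], [3, 4.6, 2, 0, 0, -0.24, 2.5], [4.6, 7, 3, 0, 0, -0.36, 2.5], [6.2, 9.3, 3.9, 0, 0, -0.476, 2.5], [6.2, 9.3, 3.9, 0, 0, -0.476, 2.5]]
  ]
}}

```text
time_s: 17.48
tcp_pos: [462.1, 161.2, 159.1]
tool_rot: [0.207, -3.132, -0.003]
force: [-0.1, -0.8, -3.5]
gripper_width: 33.4
```

```bash
python3 - <<'E'
from h import *
np.set_printoptions(precision=3,suppress=True)
for n in ("top","scene","wrist"):
    c=vision.capture(n)
    for l in ("post_mid","gauge","stop_face"):
        for d in nets.mark_of(c,l)[:3]: print(n,l,d["p"],w(c,d["xyz"]))
    if n=="wrist": cv2.imwrite("pics/w12.png",cv2.convertScaleAbs(c["frame"],alpha=1.4))
    if n=="top": cv2.imwrite("pics/t12.png",cv2.resize(c["frame"][190:290,200:320],None,fx=6,fy=6,interpolation=cv2.INTER_CUBIC))
    if n=="scene": cv2.imwrite("pics/s12.png",cv2.resize(c["frame"][230:350,290:430],None,fx=5,fy=5,interpolation=cv2.INTER_CUBIC))
s=robot.read_state(); print(s["q"],s["tcp_pos"],s["force"],s["gripper_width"])
E
```

```text
top post_mid 0.91 [ 434.685 -290.488   18.416]
top post_mid 0.89 [ 616.053 -201.295   14.325]
top post_mid 0.68 [782.148 -20.822   3.269]
top gauge 0.95 [273.156 228.609   1.217]
top gauge 0.9 [512.629 163.031   1.248]
top gauge 0.27 [696.52    1.084   5.62 ]
top stop_face 0.69 [286.305 224.847  59.235]
top stop_face 0.56 [521.913 169.079  40.542]
scene post_mid 0.91 [465.296 158.951 159.427]
scene post_mid 0.67 [ 614.877 -203.058   21.044]
scene post_mid 0.59 [ 429.529 -289.39    21.649]
scene gauge 0.92 [510.203 163.951  -0.143]
scene gauge 0.81 [268.911 224.726   5.565]
scene stop_face 0.94 [518.65  168.47   43.373]
scene stop_face 0.59 [285.223 223.231  57.234]
wrist post_mid 0.85 [ 617.896 -200.72    15.142]
wrist post_mid 0.71 [465.74  163.562 163.559]
wrist gauge 0.84 [271.101 223.076   5.011]
[ 0.088  0.777 -0.862  2.024  0.875  0.764  0.379] [463.095 158.582 159.177] [-0.837  0.552 -3.973] 33.3868251330438
```

View pics/w12.png

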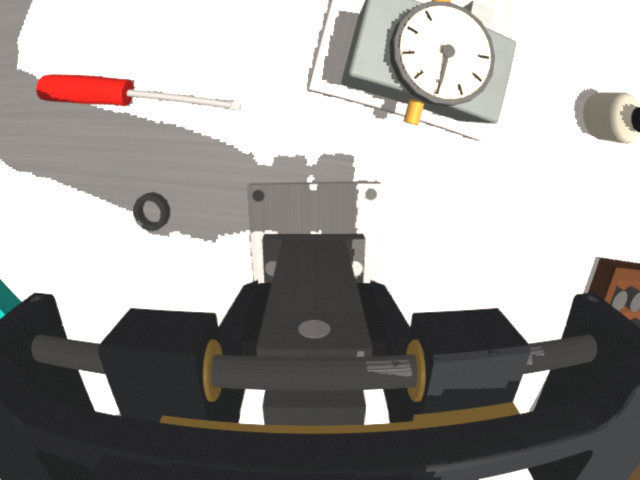

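View pics/t12.png

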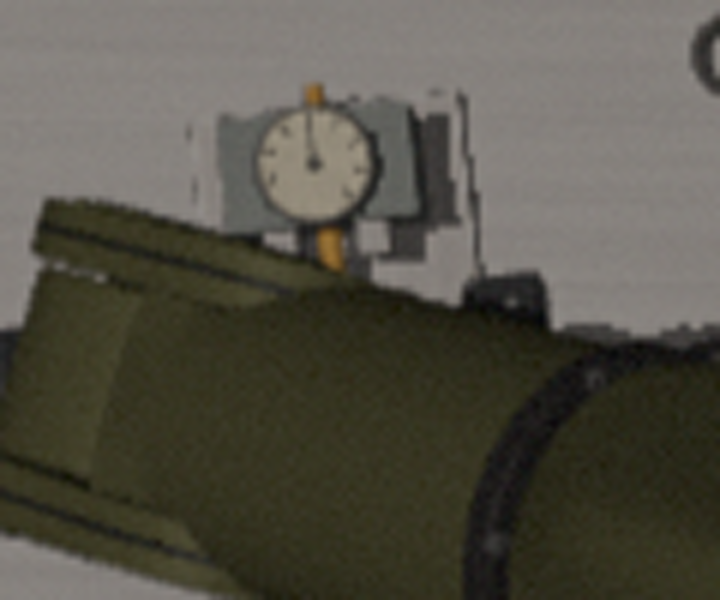

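View pics/s12.png

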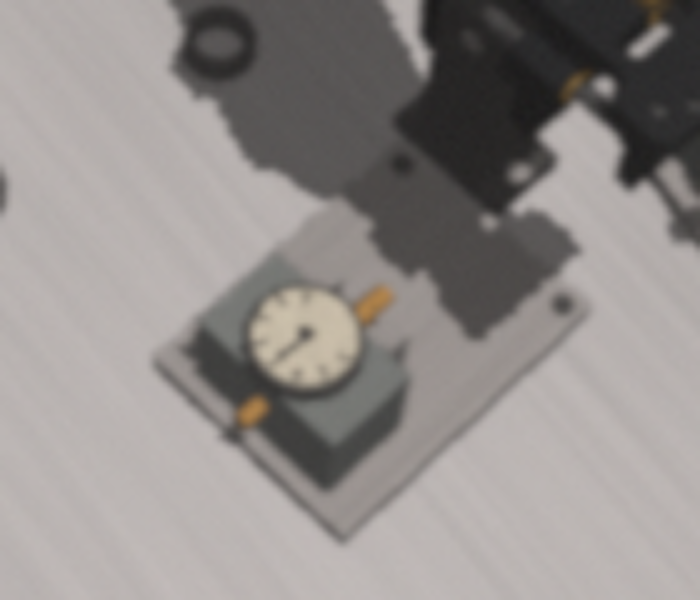

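```bash
cat >> h.py <<'E'
def wray(c,u,v,z):
    f=K(c); dx,dy=u-c["cx"],v-c["cy"]; r=np.hypot(dx,dy); th=r/f
    d=Rm(c)@np.array([np.sin(th)*dx/r,-np.sin(th)*dy/r,-np.cos(th)]); o=np.array(c["xyz"]); return o+d*(z-o[2])/d[2]
E
python3 - <<'E'
from h import *
np.set_printoptions(precision=2,suppress=True)
c=vision.capture("wrist")
cv2.imwrite("pics/w13.png",cv2.resize(c["frame"][160:300,230:400],None,fx=4,fy=4,interpolation=cv2.INTER_CUBIC))
s=robot.read_state(); print(s["tcp_pos"])
a=np.radians(7.6); X=np.array([np.cos(a),np.sin(a)]);Y=np.array([-X[1],X[0]]); G=np.array([511.5,166.8])
for p in ((248,183),(381,183),(258,195),(371,194)):
    P=wray(c,*p,10); print(p,P,"gauge",(P[:2]-G)@X,(P[:2]-G)@Y)
P=[wray(c,258,195,10),wray(c,371,194,10)]; d=(P[1]-P[0]); print(np.degrees(np.arctan2(d[1],d[0]))-90)
print("jaw",R.from_rotvec(s["tool_rot"]).as_matrix(), "tcp gauge",(s["tcp_pos"][:2]-G)@X,(s["tcp_pos"][:2]-G)@Y)
E
```

```text
[463.04 158.66 159.17]
(248, 183) [442.82 101.84  10.  ] gauge -76.67099738895469 -55.30572117350136
(381, 183) [429.12 208.95  10.  ] gauge -76.08482618361334 52.675487400556605
(258, 195) [451.8  110.96  10.  ] gauge -66.5609226271121 -47.45432239887732
(371, 194) [439.29 202.24  10.  ] gauge -66.8897444778173 44.683357244909395
7.804476869240489
jaw [[-0.99 -0.13 -0.  ]
 [-0.13  0.99 -0.  ]
 [ 0.    0.   -1.  ]] tcp gauge -49.10696450007656 -1.6568750561715688
```

View pics/w13.png

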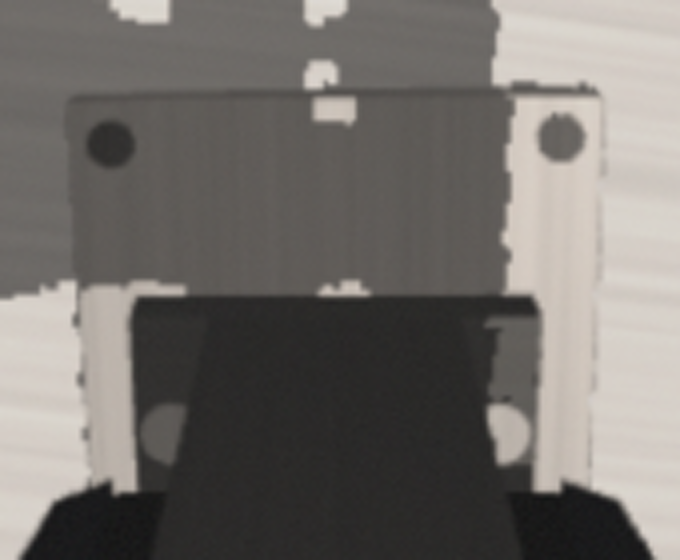

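Request:
{"op": "jog_arm", "data": {
  "moves": [
    [[0, 0, 2.5, 0, 0, 0, 2.5], [0, 0, 5, 0, 0, 0, 2.5], [0, 0, 7, 0, 0, 0, 2.5], [0, 0, 8.5, 0, 0, 0, 2.5], [0, 0, 8.8, 0, 0, 0, 2.5]]
  ]
}}

```text
time_s: 18.75
tcp_pos: [462.5, 158.7, 70.4]
tool_rot: [0.2, -3.131, 0.001]
force: [-0.4, 0.6, -2.9]
gripper_width: 33.9
```

Request:
{"op": "jog_arm", "data": {
  "moves": [
    [[0, 0, 0.1, 0, 0, 0, 2.5], [0, 0, 0.3, 0, 0, 0, 2.5], [0, 0, 0.3, 0, 0, 0, 2.5]]
  ]
}}

```text
time_s: 19.12
tcp_pos: [463.0, 158.8, 68.4]
tool_rot: [0.2, -3.133, -0.0]
force: [-0.1, -0.7, -3.5]
gripper_width: 33.6
```

Request:
{"op": "jog_arm", "data": {
  "moves": [
    [[0, 0, 0.2, 0, 0, 0, 2.5], [0, 0, 0.2, 0, 0, 0, 2.5]]
  ]
}}

```text
time_s: 19.38
tcp_pos: [462.7, 158.7, 66.1]
tool_rot: [0.2, -3.133, -0.0]
force: [-0.4, -0.1, -3.6]
gripper_width: 33.5
```

Request:
{"op": "jog_arm", "data": {
  "moves": [
    [[0, 0, 0.15, 0, 0, 0, 2.5], [0, 0, 0.15, 0, 0, 0, 2.5]]
  ]
}}

```text
time_s: 19.62
tcp_pos: [462.7, 158.8, 64.5]
tool_rot: [0.2, -3.133, -0.0]
force: [-0.8, 0.2, -4.1]
gripper_width: 33.5
```

Request:
{"op": "jog_arm", "data": {
  "moves": [
    [[0, 0, 0.1, 0, 0, 0, 2.5], [0, 0, 0.1, 0, 0, 0, 2.5]]
  ]
}}

```text
time_s: 19.88
tcp_pos: [462.7, 158.8, 63.6]
tool_rot: [0.2, -3.133, -0.0]
force: [0.1, 0.5, -3.2]
gripper_width: 33.6
```

Request:
{"op": "jog_arm", "data": {
  "moves": [
    [[0, 0, 0.1, 0, 0, 0, 2.5], [0, 0, 0.1, 0, 0, 0, 2.5]]
  ]
}}

```text
time_s: 20.12
tcp_pos: [462.8, 158.8, 63.0]
tool_rot: [0.2, -3.133, 0.0]
force: [-0.8, -1.0, 1.6]
gripper_width: 33.1
```

Request:
{"op": "jog_arm", "data": {
  "moves": [
    [[-0.4, 0, 0, 0, 0, 0, 2.5], [-0.9, 0, 0, 0, 0, 0, 2.5], [-1.4, 0, 0, 0, 0, 0, 2.5], [-1.8, 0, 0, 0, 0, 0, 2.5], [-2, 0, 0, 0, 0, 0, 2.5]]
  ]
}}

```text
time_s: 20.75
tcp_pos: [479.2, 160.7, 63.1]
tool_rot: [0.202, -3.128, 0.003]
force: [-11.2, -3.5, 15.1]
gripper_width: 33.5
```

Request:
{"op": "jog_arm", "data": {
  "moves": [
    [[-0.15, 0, 0, 0, 0, 0, 2.5], [-0.3, 0, 0, 0, 0, 0, 2.5], [-0.45, 0, 0, 0, 0, 0, 2.5], [-0.6, 0, 0, 0, 0, 0, 2.5], [-0.6, 0, 0, 0, 0, 0, 2.5]]
  ]
}}

```text
time_s: 21.38
tcp_pos: [485.6, 161.6, 63.1]
tool_rot: [0.202, -3.128, 0.002]
force: [-7.7, -2.7, 11.2]
gripper_width: 33.3
```

```bash
python3 - <<'E'
from h import *
np.set_printoptions(precision=2,suppress=True)
c=vision.capture("wrist"); cv2.imwrite("pics/w14.png",cv2.convertScaleAbs(c["frame"],alpha=1.4))
c=vision.capture("scene"); cv2.imwrite("pics/s14.png",cv2.resize(c["frame"][230:350,290:430],None,fx=5,fy=5,interpolation=cv2.INTER_CUBIC))
s=robot.read_state(); print(s)
a=np.radians(7.6); X=np.array([np.cos(a),np.sin(a)]);Y=np.array([-X[1],X[0]]); G=np.array([511.5,166.8])-1.4*X-1.3*Y
print((s["tcp_pos"][:2]-G)@X,(s["tcp_pos"][:2]-G)@Y)
E
```

```text
{'time_s': 21.475, 'q': array([ 0.01,  0.94, -0.72,  2.01,  1.08,  0.64,  0.25]), 'qvel': array([ 0.,  0.,  0.,  0.,  0., -0.,  0.]), 'tau': array([  0.04, -46.32,  -7.07,  -9.26,   1.41,  -0.96,  -0.07]), 'tcp_pos': array([485.57, 161.59,  63.08]), 'tool_rot': array([ 0.2 , -3.13,  0.  ]), 'force': array([-7.26, -2.8 , 10.85]), 'torque': array([-0.41,  1.8 ,  0.08]), 'gripper_width': 33.3441017745239}
-24.98984885673054 -0.43251214368198626
```

View pics/s14.png

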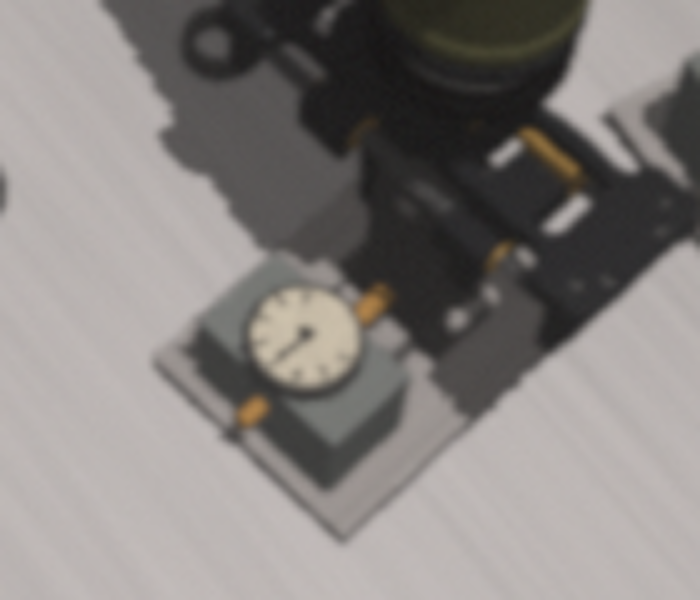

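View pics/w14.png

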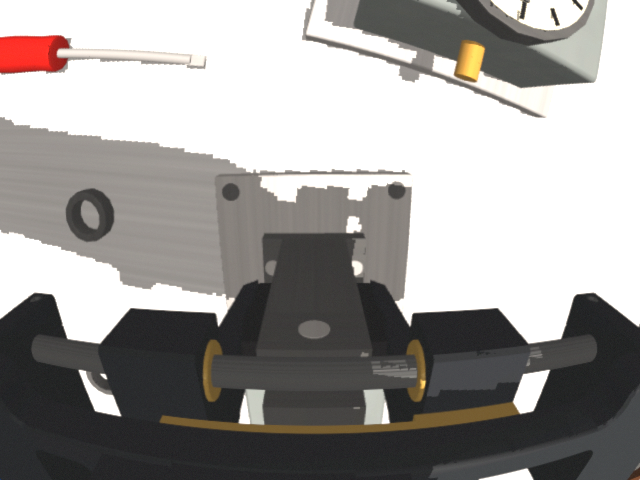

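Request:
{"op": "jog_arm", "data": {
  "moves": [
    [[0, 0, -0.06, 0, 0, 0, 2.5], [-0.1, 0, -0.06, 0, 0, 0, 2.5], [-0.2, 0, -0.06, 0, 0, 0, 2.5], [-0.3, 0, -0.06, 0, 0, 0, 2.5], [-0.4, 0, -0.06, 0, 0, 0, 2.5]]
  ]
}}

```text
time_s: 22.1
tcp_pos: [489.8, 162.2, 63.1]
tool_rot: [0.201, -3.128, 0.002]
force: [-7.5, -2.6, 6.2]
gripper_width: 33.5
```

Request:
{"op": "jog_arm", "data": {
  "moves": [
    [[-0.1, 0, 0, 0, 0, 0, 2.5], [-0.2, 0, 0, 0, 0, 0, 2.5], [-0.3, 0, 0, 0, 0, 0, 2.5], [-0.4, 0, 0, 0, 0, 0, 2.5]]
  ]
}}

```text
time_s: 22.6
tcp_pos: [493.0, 162.7, 63.2]
tool_rot: [0.202, -3.127, 0.002]
force: [-9.8, -2.3, 8.8]
gripper_width: 33.3
```

Request:
{"op": "jog_arm", "data": {
  "moves": [
    [[-0.08, 0, -0.03, 0, 0, 0, 2.5], [-0.16, 0, -0.03, 0, 0, 0, 2.5], [-0.24, 0, -0.03, 0, 0, 0, 2.5], [-0.32, 0, -0.03, 0, 0, 0, 2.5], [-0.4, 0, -0.03, 0, 0, 0, 2.5]]
  ]
}}

```text
time_s: 23.22
tcp_pos: [496.7, 163.2, 63.2]
tool_rot: [0.202, -3.126, 0.002]
force: [-9.8, -2.5, 5.9]
gripper_width: 33.5
```

```bash
python3 - <<'E'
from h import *
np.set_printoptions(precision=3,suppress=True)
c=vision.capture("wrist"); cv2.imwrite("pics/w15.png",cv2.convertScaleAbs(c["frame"],alpha=1.4))
c=vision.capture("scene"); cv2.imwrite("pics/s15.png",cv2.resize(c["frame"][230:350,290:430],None,fx=5,fy=5,interpolation=cv2.INTER_CUBIC))
s=robot.read_state(); print(s["tcp_pos"],s["force"],s["torque"],R.from_rotvec(s["tool_rot"]).as_matrix())
a=np.radians(7.6); X=np.array([np.cos(a),np.sin(a)]);Y=np.array([-X[1],X[0]]); G=np.array([511.5,166.8])-1.4*X-1.3*Y
print((s["tcp_pos"][:2]-G)@X,(s["tcp_pos"][:2]-G)@Y)
E
```

```text
[496.83  163.225  63.171] [-9.36  -0.979  5.872] [-0.196  2.261  0.041] [[-0.992 -0.129 -0.008]
 [-0.129  0.992 -0.002]
 [ 0.008 -0.001 -1.   ]]
-13.613856229729105 -0.30354518954602017
```

View pics/s15.png

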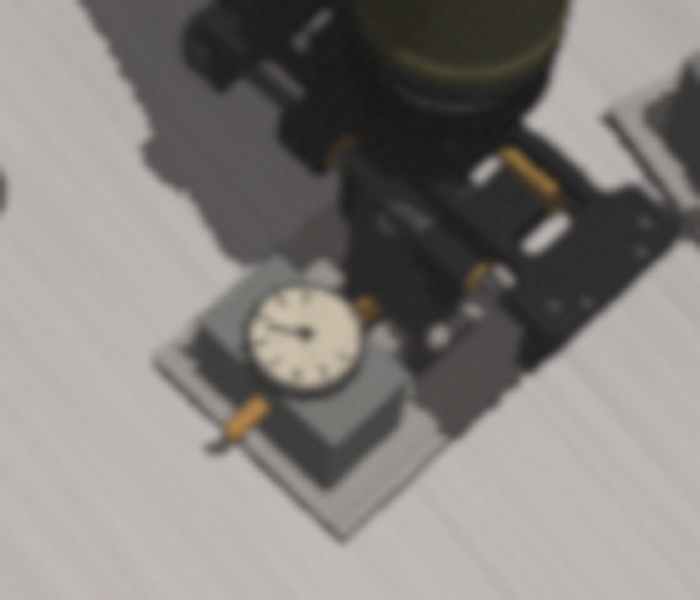

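View pics/w15.png

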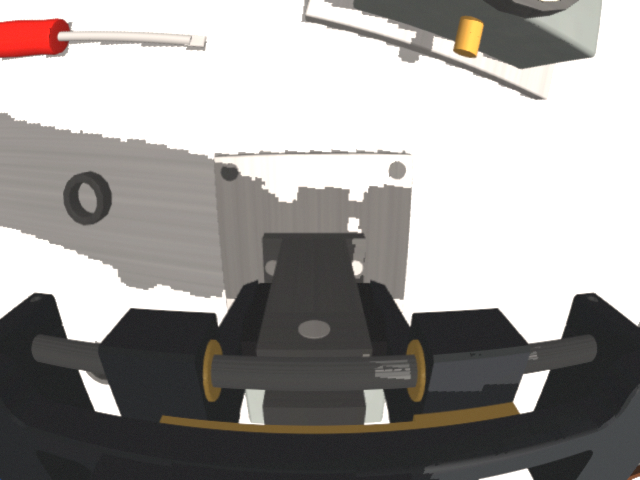

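The needle has turned and the plunger's brass tail now sticks out of the back, so the plunger is being driven in. I'll keep going in small steps and watch the force.

Request:
{"op": "jog_arm", "data": {
  "moves": [
    [[-0.05, 0, 0, 0, 0, 0, 2.5], [-0.1, 0, 0, 0, 0, 0, 2.5], [-0.15, 0, 0, 0, 0, 0, 2.5], [-0.2, 0, 0, 0, 0, 0, 2.5], [-0.25, 0, 0, 0, 0, 0, 2.5]]
  ]
}}

```text
time_s: 23.95
tcp_pos: [498.7, 163.5, 63.2]
tool_rot: [0.202, -3.126, 0.002]
force: [-10.8, -1.8, 7.0]
gripper_width: 33.4
```

Request:
{"op": "jog_arm", "data": {
  "moves": [
    [[-0.05, 0, 0, 0, 0, 0, 2.5], [-0.1, 0, 0, 0, 0, 0, 2.5], [-0.1, 0, 0, 0, 0, 0, 2.5]]
  ]
}}

```text
time_s: 24.32
tcp_pos: [499.6, 163.6, 63.2]
tool_rot: [0.202, -3.126, 0.002]
force: [-11.4, -1.7, 7.4]
gripper_width: 33.4
```

Request:
{"op": "jog_arm", "data": {
  "moves": [
    [[-0.05, 0, 0, 0, 0, 0, 2.5], [-0.1, 0, 0, 0, 0, 0, 2.5], [-0.1, 0, 0, 0, 0, 0, 2.5]]
  ]
}}

```text
time_s: 24.7
tcp_pos: [500.4, 163.7, 63.2]
tool_rot: [0.202, -3.125, 0.003]
force: [-11.4, -2.7, 8.1]
gripper_width: 33.4
```

Request:
{"op": "jog_arm", "data": {
  "moves": [
    [[-0.05, 0, 0, 0, 0, 0, 2.5], [-0.1, 0, 0, 0, 0, 0, 2.5], [-0.1, 0, 0, 0, 0, 0, 2.5]]
  ]
}}

```text
time_s: 25.08
tcp_pos: [501.2, 163.8, 63.2]
tool_rot: [0.202, -3.125, 0.003]
force: [-12.2, -1.8, 9.2]
gripper_width: 33.2
```

Request:
{"op": "jog_arm", "data": {
  "moves": [
    [[-0.05, 0, 0, 0, 0, 0, 2.5], [-0.1, 0, 0, 0, 0, 0, 2.5], [-0.1, 0, 0, 0, 0, 0, 2.5]]
  ]
}}

```text
time_s: 25.45
tcp_pos: [502.0, 163.9, 63.2]
tool_rot: [0.203, -3.125, 0.003]
force: [-12.5, -2.3, 7.5]
gripper_width: 33.5
```

```bash
python3 - <<'E'
from h import *
np.set_printoptions(precision=3,suppress=True)
c=vision.capture("wrist"); cv2.imwrite("pics/w16.png",cv2.convertScaleAbs(c["frame"],alpha=1.4))
c=vision.capture("scene"); cv2.imwrite("pics/s16.png",cv2.resize(c["frame"][230:350,290:430],None,fx=5,fy=5,interpolation=cv2.INTER_CUBIC))
s=robot.read_state(); print(s["tcp_pos"],s["force"],s["torque"],R.from_rotvec(s["tool_rot"]).as_matrix())
E
```

```text
[502.024 163.939  63.224] [-11.569  -1.031   8.634] [-0.277  2.873  0.089] [[-0.992 -0.129 -0.01 ]
 [-0.129  0.992 -0.002]
 [ 0.01  -0.001 -1.   ]]
```

View pics/s16.png

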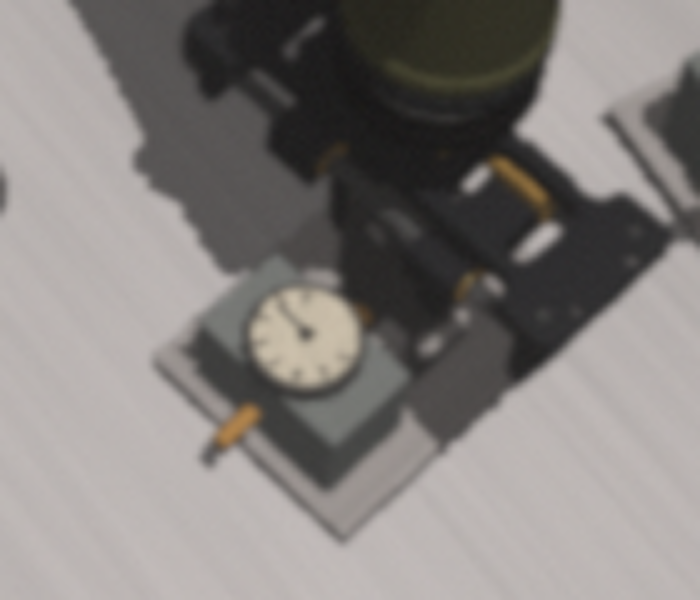

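View pics/w16.png

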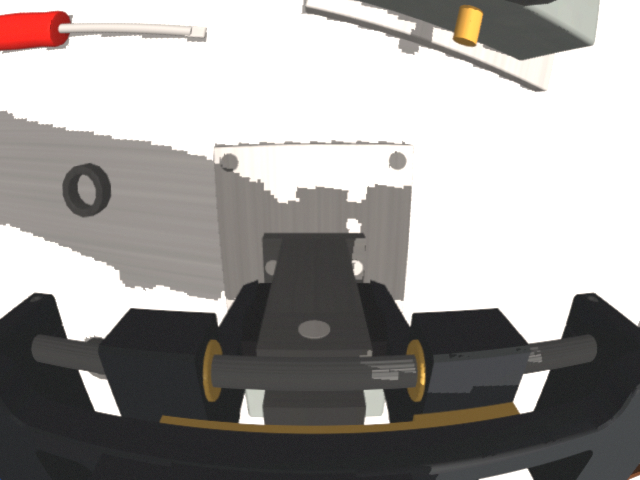

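Request:
{"op": "jog_arm", "data": {
  "moves": [
    [[-0.05, 0, 0, 0, 0, 0, 2.5], [-0.1, 0, 0, 0, 0, 0, 2.5], [-0.1, 0, 0, 0, 0, 0, 2.5]]
  ]
}}

```text
time_s: 25.92
tcp_pos: [502.8, 164.0, 63.2]
tool_rot: [0.203, -3.124, 0.003]
force: [-12.9, -2.3, 9.3]
gripper_width: 33.4
```

Request:
{"op": "jog_arm", "data": {
  "moves": [
    [[-0.05, 0, 0, 0, 0, 0, 2.5], [-0.05, 0, 0, 0, 0, 0, 2.5]]
  ]
}}

```text
time_s: 26.18
tcp_pos: [502.8, 164.0, 63.2]
tool_rot: [0.203, -3.124, 0.003]
force: [-13.8, -3.2, 10.4]
gripper_width: 33.8
```

Request:
{"op": "jog_arm", "data": {
  "moves": [
    [[-0.05, 0, 0, 0, 0, 0, 2.5], [-0.05, 0, 0, 0, 0, 0, 2.5]]
  ]
}}

```text
time_s: 26.42
tcp_pos: [502.8, 164.0, 63.2]
tool_rot: [0.203, -3.123, 0.004]
force: [-13.7, -2.5, 11.2]
gripper_width: 33.6
```

Request:
{"op": "jog_arm", "data": {
  "moves": [
    [[-0.05, 0, 0, 0, 0, 0, 2.5], [-0.05, 0, 0, 0, 0, 0, 2.5]]
  ]
}}

```text
time_s: 26.68
tcp_pos: [502.9, 164.0, 63.2]
tool_rot: [0.204, -3.122, 0.004]
force: [-16.0, -1.9, 11.9]
gripper_width: 33.6
```

Request:
{"op": "jog_arm", "data": {
  "moves": [
    [[-0.05, 0, 0, 0, 0, 0, 2.5], [-0.1, 0, 0, 0, 0, 0, 2.5], [-0.15, 0, 0, 0, 0, 0, 2.5], [-0.15, 0, 0, 0, 0, 0, 2.5]]
  ]
}}

```text
time_s: 27.18
tcp_pos: [503.0, 164.0, 63.3]
tool_rot: [0.204, -3.12, 0.005]
force: [-19.4, -3.3, 14.5]
gripper_width: 33.3
```

Request:
{"op": "jog_arm", "data": {
  "moves": [
    [[-0.05, 0, 0, 0, 0, 0, 2.5], [-0.1, 0, 0, 0, 0, 0, 2.5], [-0.15, 0, 0, 0, 0, 0, 2.5], [-0.15, 0, 0, 0, 0, 0, 2.5]]
  ]
}}

```text
time_s: 27.68
tcp_pos: [503.1, 164.0, 63.3]
tool_rot: [0.205, -3.118, 0.006]
force: [-22.3, -3.9, 18.5]
gripper_width: 33.6
```

```bash
python3 - <<'E'
from h import *
np.set_printoptions(precision=3,suppress=True)
c=vision.capture("wrist"); cv2.imwrite("pics/w17.png",cv2.convertScaleAbs(c["frame"],alpha=1.4))
for d in nets.mark_of(c,"post_mid")[:3]: print(d["p"],w(c,d["xyz"]))
c=vision.capture("scene"); cv2.imwrite("pics/s17.png",cv2.resize(c["frame"][230:350,290:430],None,fx=5,fy=5,interpolation=cv2.INTER_CUBIC))
for d in nets.mark_of(c,"post_mid")[:3]: print(d["p"],w(c,d["xyz"]))
s=robot.read_state(); print(s["tcp_pos"],s["force"],s["torque"],R.from_rotvec(s["tool_rot"]).as_matrix())
a=np.radians(7.6); X=np.array([np.cos(a),np.sin(a)]);Y=np.array([-X[1],X[0]]); G=np.array([511.5,166.8])-1.4*X-1.3*Y
print((s["tcp_pos"][:2]-G)@X,(s["tcp_pos"][:2]-G)@Y)
E
```

```text
0.87 [504.928 166.319  68.239]
0.83 [ 610.951 -204.267   20.67 ]
0.67 [504.201 164.389  65.817]
0.67 [ 426.859 -292.46    20.352]
[503.098 164.039  63.269] [-22.393  -4.797  17.765] [-0.521  4.78   0.058] [[-0.991 -0.131 -0.017]
 [-0.131  0.991 -0.005]
 [ 0.017 -0.003 -1.   ]]
-7.29303223450639 -0.3251187482782795
```

View pics/s17.png

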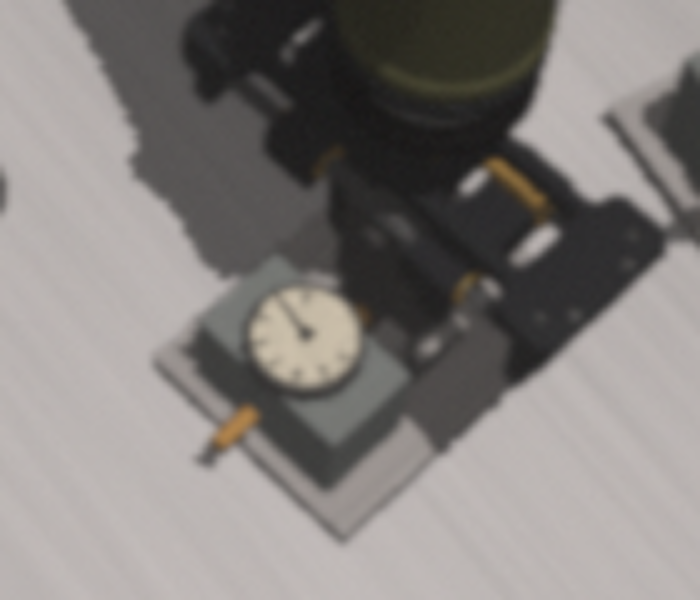

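View pics/w17.png

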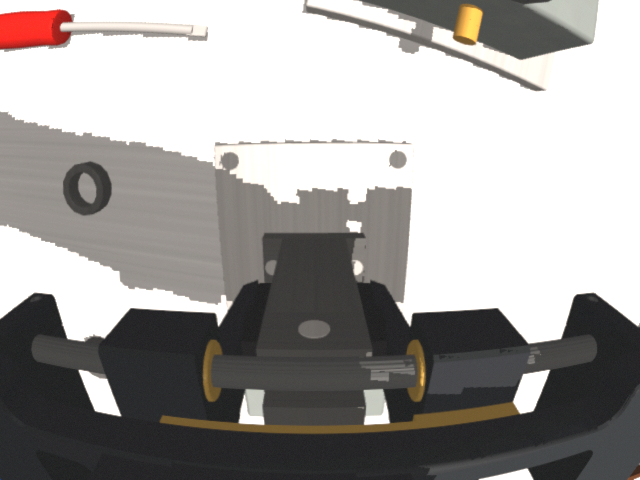

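Request:
{"op": "jog_arm", "data": {
  "moves": [
    [[-0.05, 0, -0.04, 0, 0, 0, 2.5], [-0.1, 0, -0.07, 0, 0, 0, 2.5], [-0.1, 0, -0.07, 0, 0, 0, 2.5], [-0.1, 0, -0.07, 0, 0, 0, 2.5]]
  ]
}}

```text
time_s: 28.38
tcp_pos: [503.2, 164.0, 63.3]
tool_rot: [0.206, -3.116, 0.006]
force: [-23.0, -3.0, 13.8]
gripper_width: 33.4
```

Request:
{"op": "jog_arm", "data": {
  "moves": [
    [[0, 0, 0, 0, 0, 0, 2.5], [0, 0, 0, 0, 0, 0, 2.5], [0, 0, 0, 0, 0, 0, 2.5]]
  ]
}}

```text
time_s: 28.75
tcp_pos: [503.2, 164.0, 63.3]
tool_rot: [0.206, -3.116, 0.006]
force: [-22.6, -2.5, 13.3]
gripper_width: 33.8
```

```bash
python3 - <<'E'
from h import *
np.set_printoptions(precision=3,suppress=True)
c=vision.capture("top"); cv2.imwrite("pics/t18.png",cv2.resize(c["frame"][190:290,200:320],None,fx=6,fy=6,interpolation=cv2.INTER_CUBIC))
c=vision.capture("scene"); cv2.imwrite("pics/s18.png",cv2.resize(c["frame"][250:340,310:410],None,fx=6,fy=6,interpolation=cv2.INTER_CUBIC))
for d in nets.mark_of(c,"post_mid")[:3]: print(d["p"],w(c,d["xyz"]))
s=robot.read_state(); print(s["time_s"],s["qvel"],s["tcp_pos"],s["force"],s["torque"],R.from_rotvec(s["tool_rot"]).as_matrix())
E
```

```text
0.87 [ 610.557 -205.855   22.988]
0.8 [ 427.477 -292.625   20.918]
0.6 [503.495 164.255  63.211]
28.9 [ 0.001 -0.001  0.     0.001 -0.001  0.     0.001] [503.147 164.027  63.325] [-22.082  -3.697  14.01 ] [-0.319  4.941  0.079] [[-0.991 -0.131 -0.019]
 [-0.131  0.991 -0.005]
 [ 0.019 -0.003 -1.   ]]
```

View pics/s18.png

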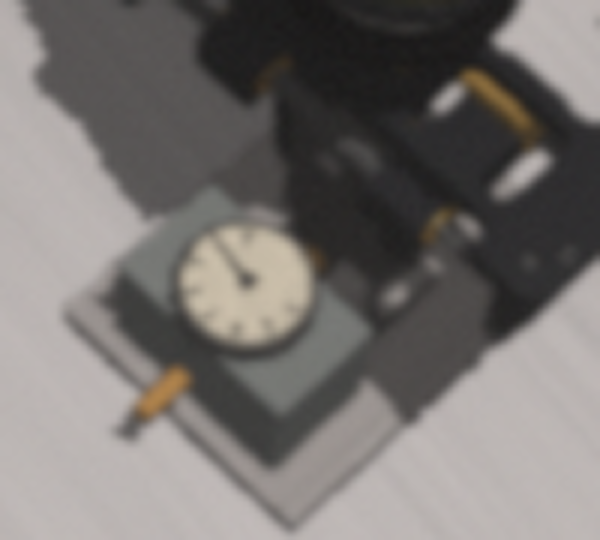

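View pics/t18.png

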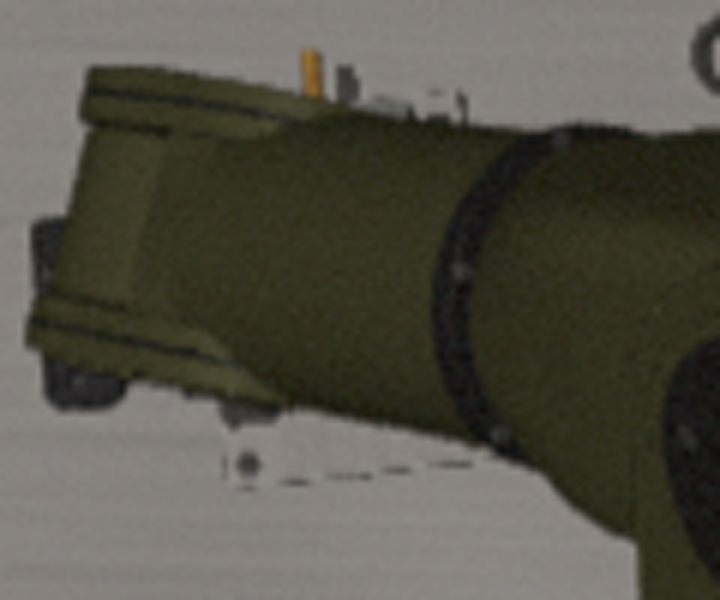

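```bash
python3 - <<'E'
from h import *
print(robot.close_job()); s=robot.read_state(); print(s["tcp_pos"],s["force"],s["gripper_width"])
E
```

```text
the job is handed in; nothing more can be done
None
the job is handed in; nothing more can be done
```

I stood the toppled black foot upright on the bench and regripped it from above across its 34 mm sides. I then set it on the plate of the 150 x 110 gauge and pushed it slowly along until it met the stops. The job was handed in at about 29 s with the foot still gripped and pressed there.

**Last checks before handing in:**
- **On the pads:** The tool stopped moving forward at x = 503 mm while the push rose to about 22 N. I take at least 8 N of that to be on the pads. That is worked out from the total minus the spring and plate friction, since the pad force itself cannot be read.
- **Plunger:** The brass tail at the back moved out by about 14 mm (a pixel measurement) and the needle turned about 90°.
- **Pose:** The tool leaned 0.02 rad and was square with the gauge to about 0.01 rad. It was 0.3 mm off the plunger's centre line, and the arm was at rest.
- **Height:** The networks put the foot's centre at 63 to 68 mm, against an expected 65 mm.

**What did not go to plan:** I first meant to carry the foot straight to the gauge in one grip with the tool tilted outward. The arm could not reach that pose, so I put the foot down and regripped it. While sliding, it also pressed down on the plate with 15 N or more at times, so I eased that off. The arm hid the foot from the top camera at the end.

I saw nothing else on the bench touched or moved, but I did not measure the other items again at the end.

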